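# Mount a keyed gear on the tilted work head and run its nut home

## Task

Mount the toothed wheel, hub side up, on the leaning spindle of the green work head and turn it until its keyway drops over the key and it sits fully home on the shoulder. Then put the large flange nut on the end of the spindle, back it off anticlockwise until you feel its thread drop in, and turn it clockwise until its flange is down on the wheel's hub. Let go, and leave the plain collar and the steel block beside the head where they lie.

Things in the scene. Friction and masses are not known exactly. Their poses are not given: they have to be found in the camera images.
- arbor: Steel spindle of the green work head (fixed casting, 220 x 140 on the bench), leaning 30 degrees from vertical, roughly towards the robot. Origin: centre of its flat round shoulder (72 diameter, 150 above the bench). z: out along the axis, up and towards the robot; x: towards the key, up and away from the robot. Shank 38 diameter from z 0 to 38, then thread, then nose.
- key_top (a point): Middle of the key's flat top at the shank. The key stands on the arbor's +x side, from z 0 to 14, 9 wide, reaching 26 from the axis. It holds the wheel 14 off the shoulder unless the keyway meets it within about 5 degrees.
- thread_end (a point): On the spindle's axis at the flat end of its thread, 61.75 from the shoulder. Coarse right-hand thread, 36 diameter, 27 mm a turn, three starts 120 degrees apart, each open over about 40 degrees; where they stand is not given: feel for them. A smooth pilot nose, 26 diameter, goes on to 74 from the shoulder, its last 8 tapering to 12 diameter.
- wheel: Aluminium toothed wheel, about 0.4 kg, lying flat on the bench, hub up. Origin: centre of its underside, z along its axis out of the hub. Toothed disc 115 diameter, 12 thick; on it a round hub 62 diameter, up to 42 from the underside. Bore 42 through, with one keyway 13 wide, 27.5 deep from the axis, towards the body's +x. Home: origin and axes agree with the arbor's.
- wheel_hub (a point): On the wheel's axis, 33 above its underside: where to grip the hub.
- nut: Dark steel flange nut, about 0.4 kg, flange down on the bench. Origin: centre of its underside, z up. Flange 75 diameter, 7 thick; above it a hexagon 55 across flats up to 40 high, flats facing along the body's x axis and every 60 degrees. Bore 39 with three inner lugs, ends 29 across, undersides 6 above the nut's underside. It goes on flange first.
- nut_hex (a point): On the nut's axis, 28 above its underside: where to grip the hexagon. Resting on the thread's end, the nut's underside is 55.75 from the shoulder; turned anticlockwise (120 degrees at most) with a light push it drops to 45.75 and soon meets a stop. Clockwise it runs level some 20 degrees, then down, until after 65 to 95 in all its flange meets the seated wheel's hub at 42.
- collar: Bystander in front of the work head, to be left alone (sizes in mm): plain smooth steel collar without keyway or flange: ring 64 outside, 42 inside, 28 high; origin under its middle.
- vee: Bystander in front of the work head, to be left alone (sizes in mm): dark steel block 60 x 45 x 40; origin under its middle.

How it is judged:
By the outcome, as a careful person would: the job done as asked, in the order asked, and still so for the second after the job is handed in, with the robot touching nothing.
It also fails if it takes over 72 s, if anything falls off the work surface, if the arm or the gripper's body presses on something with over 40 N, if the wrist force passes 120 N, or if a joint passes its speed limit or range.

## Robot

A 6-joint arm with a two-finger parallel gripper is mounted at the origin on the work surface. World frame = base frame: x ahead of the robot, y to its left, z up, the work surface at z = 0. Lengths are in m, angles in rad, forces in N, time in s.
With the tool pointing down it reaches from about 0.325 to 0.9 m from the base axis. Payload 3.5 kg.
Tool frame: the origin (TCP) lies midway between the tips of the shut fingers; the grasp point (between the pads) lies r.grip_depth behind it (r.grip_depth is the distance from the TCP to the grasp point, in m); z points along the fingers, y is the line along which they close (so a half turn about z gives the same grasp; the last joint's range is limited). The gripper opens to 85 mm and grips with 20 to 120 N. Pads are 22 mm wide; open, the fingers measure 114 mm over their backs; the gripper's body (76 mm by 85 mm) begins 54 mm behind the grasp point. The pads swing forward as they close: fully open they stand 13 mm farther back than shut.
Start: joints at [-1.297, 0.276, -0.026, 1.268, 0, 1.467], TCP at [0.23, -0.581, 0.231] pointing down, gripper open.
Joint ranges: [-3.12, 3.12], [-0.85, 1.88], [-1.08, 1.24], [-1.95, 2.15], [-1.57, 1.53], [-3.14, 3.14]. Speed limits (rad/s): [2.57, 2.57, 3.14, 3.14, 3.14, 3.14].

## Interface

Orientations are given as [roll, pitch, yaw] about the fixed x, y, z axes, in that order (R = Rz(yaw) Ry(pitch) Rx(roll)).
In Python, from bench import r gives the robot as it stands.
- The arm moves only by the tool send_rows, never from a script. Its arguments are lists of equal length, an entry for each row: "travel": the shift along the world's x, y, z in units of 30 mm (1.0 is 30 mm), a list of three; "twist": the turn about the world's z in units of 5 degrees (1.0 is 5 degrees). A call has 1 to 20 rows; each row shifts and turns the commanded pose from where the row before left it; what a row does not reach is not made up. A row lasts 1/12 s, in which the tool goes at most 41.7 mm and 7.16 degrees, less where a joint would pass 70% of its speed; a pose out of reach is approached as far as the arm can. A call is refused whole if a number of a shift passes 1 or a number of a turn 1, either way. A call with a gripper value outside its range is refused whole. "hand" is the opening, from 0 (shut) to 1 (fully open), set as the call begins (left out, the last holds). The fingers move at their own pace and stop on an object; "squeeze" is the grip in N (left out, the last holds). Time passes only in rows, so rows that do not move let the fingers close. It gives the time, the measured TCP pose, the force, the opening and the grip force at its end, in the units of the state.
- r.get_state(): the state, without advancing time (a new reading comes with each control period).
- r.capture(name): name is "scene" or "top" or "wrist"; returns the picture (420x560x3 uint8, red, green, blue); there is no depth.
- r.camera_info(name): a dict with "fx", "fy", "cx", "cy" (pixels), "origin" and "attitude" of the camera in the world; the wrist camera has in their place "mount" (4x4, takes a point from camera to tool coordinates, whose origin is the TCP and whose axes are the flange's). Camera axes: x right, y up, looking along -z (the intrinsics and any distortion apply to the point x, -y, -z); pixel columns grow to the right and rows downward; lengths in m; the calibration is good to about 2 mm. A picture is of the moment at which its call begins: read the wrist's pose just before it. camera_info takes no time and is no camera call.
- r.hand_in(): hands the job in; it is judged then, once.
Trained networks look in the newest picture that a camera, given by its name, has taken for a name from the list of things; names that differ only in an ending like _2 or _b are one class to them, and where a whole thing is asked for, a point or a joint stands for the part that bears it (a point fixed in the world has none). Each returns a list of dicts, best first, with "p" (0 to 1); they miss things now and then, are a little off and sometimes report something else, mostly with a low value. They report only what shows in the picture. A call takes as long as a camera call.
- r.recognise(query, camera): "uv" ([column, row] in pixels, amid what is visible of it).
The state is a dict: "time": time; "qpos": joint angles; "joint_vel": joint speeds; "tau": joint torques, N m; "position": TCP position; "tool_rot": TCP orientation; "contact_force": force on the tool from outside, world axes, zero at the start; "moment": the same for the moment, N m; "finger_gap": opening from 0.0 (shut) to 1.0 (fully open); "grip_force": force on a finger pad.
Only numpy, scipy, OpenCV 4.12 (cv2) and the standard library are available. Lean on these libraries where they do the work, as an engineer would, in place of code of your own. Each camera call takes 0.05 s, during which the arm holds its last target. There are 200 camera calls.

## Working session

There is one attempt and no reset: what is moved stays moved. The work goes in short steps, Python scripts to look and compute and a tool call to move; the robot and the scene stay as the last step left them, time stands still between calls to the robot, and variables do not carry over. Pictures are saved under pics/ and viewed, at most 10 in all, crops included, and the job is handed in when it is done.

Besides the shell and the picture viewer there is one more tool, called after "Request:" as a command line: name --argument value ..., lists and objects as JSON in quotes. send_rows: Moves the arm, as the interface text tells. Its arguments: {"type":"object","properties":{"travel":{"type":"array"},"twist":{"type":"array"},"hand":{"type":"number"},"squeeze":{"type":"number"}},"required":["travel","twist"]}

```bash
ls; mkdir -p pics
python3 - <<'E'
from bench import r
import cv2,numpy as np
s=r.get_state()
for k,v in s.items(): print(k,np.round(v,4))
print(r.grip_depth)
for n in("scene","top","wrist"):
    print(n,r.camera_info(n))
    im=r.capture(n); cv2.imwrite(f"pics/a_{n}.png",im[:,:,::-1])
    for q in("arbor","key_top","thread_end","wheel","wheel_hub","nut","nut_hex","collar","vee"):
        print(n,q,[(np.round(d["uv"],1).tolist(),round(d["p"],2)) for d in r.recognise(q,n)[:3]])
a=cv2.imread("pics/a_scene.png");b=cv2.imread("pics/a_top.png")
cv2.imwrite("pics/a_both.png",cv2.resize(np.vstack([a,b]),(400,600)))
E
```

```text
pics
time 0.0
qpos [-1.2974  0.2771 -0.0279  1.268  -0.      1.4674]
joint_vel [-0.0001 -0.0011 -0.0004 -0.0004 -0.0021 -0.0009]
tau [ 1.70000e-03 -4.45506e+01  2.95204e+01  1.65000e-02 -0.00000e+00
 -0.00000e+00]
position [ 0.2297 -0.5804  0.2302]
tool_rot [-3.1394e+00 -2.0000e-04  3.7680e-01]
contact_force [ 0.3518  0.6819 -0.5697]
moment [ 0.0031 -0.0008 -0.0188]
grip_force 0.0
finger_gap 1.0006
0.0187
scene {'fx': 471.8029061763667, 'fy': 471.8029061763667, 'cx': 286.88613043391837, 'cy': 203.94986534023542, 'origin': array([1.27082759, 0.01412218, 0.69669315]), 'attitude': array([0.9455363 , 0.01096417, 1.60886596])}
scene arbor [([318.6, 216.6], 0.88)]
scene key_top [([318.1, 214.8], 0.83)]
scene thread_end [([321.0, 214.5], 0.83), ([351.6, 222.5], 0.71)]
scene wheel [([152.6, 259.7], 0.81)]
scene wheel_hub [([150.3, 262.2], 0.97)]
scene nut [([427.8, 270.5], 0.77)]
scene nut_hex [([434.0, 266.4], 0.72), ([248.5, 221.6], 0.39), ([318.9, 217.3], 0.37)]
scene collar [([349.5, 221.1], 0.75), ([150.0, 264.6], 0.16)]
scene vee [([246.8, 223.3], 0.95)]
top {'fx': 437.17026754243113, 
[... 471 characters left out ...]
68)]
top collar [([164.3, 198.4], 0.6), ([216.0, 253.3], 0.53)]
top vee [([316.0, 245.0], 0.78)]
wrist {'fx': 322.51381910090515, 'fy': 322.51381910090515, 'cx': 282.8867016675447, 'cy': 212.148078067742, 'mount': array([[ 1.66853708e-04,  9.46948721e-01,  3.21384648e-01,
         8.29186962e-02],
       [ 9.99999507e-01,  1.56472787e-04, -9.80212755e-04,
        -6.42736863e-04],
       [-9.78499167e-04,  3.21384653e-01, -9.46948229e-01,
        -1.43967637e-01],
       [ 0.00000000e+00,  0.00000000e+00,  0.00000000e+00,
         1.00000000e+00]])}
wrist arbor []
wrist key_top []
wrist thread_end []
wrist wheel []
wrist wheel_hub []
wrist nut []
wrist nut_hex []
wrist collar []
wrist vee []
```

Run:
```python
import cv2,numpy as np
a=cv2.imread("pics/a_scene.png");b=cv2.imread("pics/a_top.png")
cv2.imwrite("pics/a_c.png",np.vstack([a[130:330,80:480],b[110:300,80:480]])[:, :].repeat(1,0))
im=np.vstack([a[140:320,80:480],b[120:290,80:480]])
cv2.imwrite("pics/a_c.png",cv2.resize(im,None,fx=1.7,fy=1.7))
```

```text
(no output)
```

View pics/a_c.png

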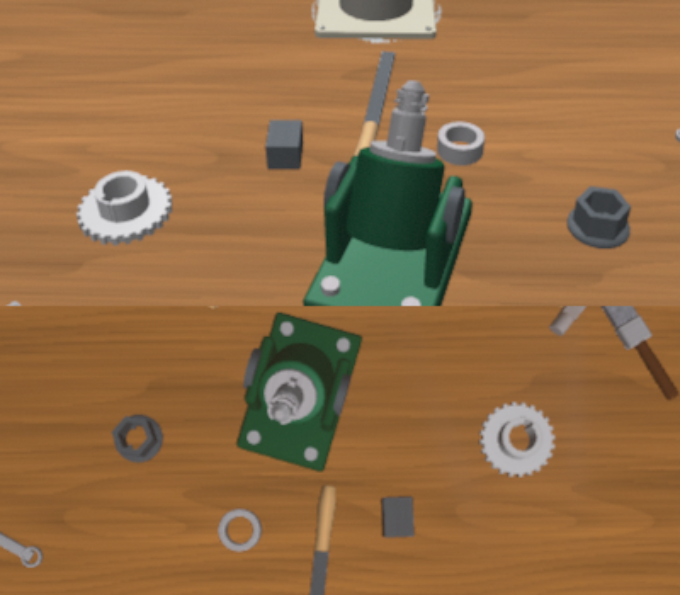

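```bash
cat > h.py <<'E'
import numpy as np,cv2
from scipy.spatial.transform import Rotation as Rot
from bench import r
def cam(name,st=None):
    i=r.camera_info(name)
    if name=="wrist":
        st=st or r.get_state(); T=np.eye(4); T[:3,:3]=Rot.from_euler('xyz',st["tool_rot"]).as_matrix(); T[:3,3]=st["position"]
        T=T@i["mount"]
    else:
        T=np.eye(4); T[:3,:3]=Rot.from_euler('xyz',i["attitude"]).as_matrix(); T[:3,3]=i["origin"]
    return i,T
def proj(c,P):
    i,T=c; q=(np.atleast_2d(P)-T[:3,3])@T[:3,:3]
    return np.c_[i["cx"]-i["fx"]*q[:,0]/q[:,2], i["cy"]+i["fy"]*q[:,1]/q[:,2]]
def onplane(c,uv,z):
    i,T=c; d=T[:3,:3]@np.array([(uv[0]-i["cx"])/i["fx"],-(uv[1]-i["cy"])/i["fy"],-1])
    return T[:3,3]+d*(z-T[2,3])/d[2]
E
python3 - <<'E'
from h import *
for n,l in(("scene",[("wheel",(150.3,262.2),.02),("nut",(431,268.5),.02),("collar",(349.5,221.1),.014),("vee",(247,223),.02)]),("top",[("wheel",(380.2,197.7),.012),("nut",(164.2,198.7),.02),("collar",(221,252),.014),("vee",(316,245),.02)])):
    c=cam(n)
    for k,uv,z in l: print(n,k,np.round(onplane(c,uv,z),3))
t=cam("top")
# plate corners in crop -> px
for x,y in[(277,313),(361,337),(325,470),(238,443)]:
    print(np.round(onplane(t,(80+x/1.7,120+(y-306)/1.7),.012),3))
for x,y in[(290,394)]: print("shoulder",np.round(onplane(t,(80+x/1.7,120+(y-306)/1.7),.15),3))
a=cv2.imread("pics/a_scene.png")[175:245,280:360];b=cv2.imread("pics/a_top.png")[130:210,210:290]
cv2.imwrite("pics/b.png",np.hstack([cv2.resize(a,(400,350),interpolation=2),np.zeros((350,10,3),np.uint8),cv2.resize(b,(350,350),interpolation=2)]))
E
```

```text
scene wheel [ 0.55  -0.308  0.02 ]
scene nut [0.554 0.275 0.02 ]
scene collar [0.391 0.12  0.014]
scene vee [ 0.412 -0.119  0.02 ]
top wheel [ 0.538 -0.299  0.012]
top nut [0.543 0.267 0.02 ]
top collar [0.402 0.121 0.014]
top vee [ 0.416 -0.125  0.02 ]
[0.741 0.061 0.012]
[ 0.701 -0.07   0.012]
[ 0.493 -0.01   0.012]
[0.536 0.123 0.012]
shoulder [0.588 0.036 0.15 ]
```

View pics/b.png

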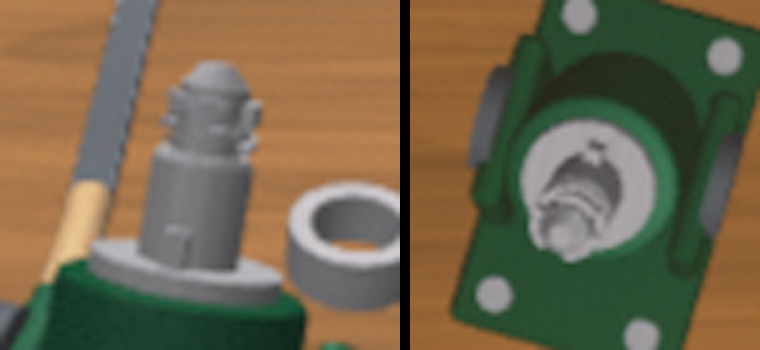

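Request:
send_rows --travel '[[0,0,0.2]]' --twist '[[0,0.2,0]]'

```text
$.twist[0]: bad value
```

Request:
send_rows --travel '[[0,0,0.2]]' --twist '[[0.0,0.0,0.2]]'

```text
$.twist[0]: bad value
```

Request:
send_rows --travel '[[0.3,0.2,0.3],[0.3,0.2,0.3]]' --twist '[0.5,0.5]'

```text
time: 1.67
position: [0.2476, -0.5687, 0.2487]
tool_rot: [-3.14, -0.0, 0.465]
contact_force: [-0.2, 0.6, -0.3]
finger_gap: 1.002
grip_force: 0.0
```

Request:
send_rows --travel '[[0.4,-0.9,0],[0.4,-0.9,0],[0.4,-0.9,0],[0.4,-0.9,0],[0.4,-0.9,0],[0.4,-0.9,0],[0.4,-0.9,0],[0.4,-0.9,0],[0.4,-0.9,0],[0.4,-0.9,0],[0.4,-0.9,0],[0.4,-0.9,0],[0.4,-0.9,0],[0.4,-0.9,0]]' --twist '[0,0,0,0,0,0,0,0,0,0,0,0,0,0]'

```text
time: 2.83
position: [0.3921, -0.893, 0.2206]
tool_rot: [3.089, 0.003, 0.464]
contact_force: [0.3, -0.2, 0.5]
finger_gap: 0.996
grip_force: 0.0
```

Run:
```python
from h import *
s=r.get_state()
for k in("time","qpos","position","tool_rot"): print(k,np.round(s[k],4))
print([x for x in dir(r) if x[0]!='_'])
```

```text
time 2.8333
qpos [-1.2241  1.0464  1.2419  1.7136  0.0029  1.4535]
position [ 0.3921 -0.893   0.2206]
tool_rot [3.0889 0.0033 0.4639]
['IKError', 'camera_info', 'capture', 'get_state', 'grip_depth', 'hand_in', 'recognise']
```

Request:
send_rows --travel '[[-0.4,0.9,0],[-0.4,0.9,0],[-0.4,0.9,0],[-0.4,0.9,0],[0,0,0]]' --twist '[0,0,0,0,0]'

```text
time: 3.25
position: [0.345, -0.7854, 0.2233]
tool_rot: [3.098, 0.002, 0.464]
contact_force: [1.1, -0.9, -0.2]
finger_gap: 0.998
grip_force: 0.0
```

Run:
```python
from h import *
s=r.get_state()
for k in("time","qpos","position","tool_rot"): print(k,np.round(s[k],4))
```

```text
time 3.25
qpos [-1.2333  0.6907  0.5881  1.4246  0.0033  1.4441]
position [ 0.345  -0.7854  0.2233]
tool_rot [3.098e+00 2.300e-03 4.642e-01]
```

Request:
send_rows --travel '[[0.39,0.95,-0.13],[0.39,0.95,-0.13],[0.39,0.95,-0.13],[0.39,0.95,-0.13],[0.39,0.95,-0.13],[0.39,0.95,-0.13],[0.39,0.95,-0.13],[0.39,0.95,-0.13],[0.39,0.95,-0.13],[0.39,0.95,-0.13],[0.39,0.95,-0.13],[0.39,0.95,-0.13],[0.39,0.95,-0.13],[0.39,0.95,-0.13],[0.39,0.95,-0.13],[0.39,0.95,-0.13],[0.39,0.95,-0.13],[0,0,0]]' --twist '[0.3,0.3,0.3,0.3,0.3,0.3,0.3,0.3,0.3,0.3,0.3,0.3,0.3,0.3,0.3,0.3,0.3,0]'

```text
time: 4.75
position: [0.5479, -0.3046, 0.16]
tool_rot: [3.086, 0.002, 0.915]
contact_force: [-0.5, 0.0, -0.7]
finger_gap: 1.0
grip_force: 0.0
```

Run:
```python
from h import *
s=r.get_state(); c=cam("wrist",s)
im=r.capture("wrist"); np.savez("w1.npz",im=im,T=c[1])
for k in("time","qpos","position","tool_rot"): print(k,np.round(s[k],4))
v=im[:,:,::-1].copy()
cen=np.array([.542,-.302]); t=np.arange(0,6.28,.2)
for R,z,col in((.031,.042,(0,0,255)),(.0575,.012,(255,0,0))):
    P=np.c_[cen[0]+R*np.cos(t),cen[1]+R*np.sin(t),0*t+z]
    for p in proj(c,P): cv2.circle(v,tuple(int(q) for q in p),1,col,-1)
cv2.imwrite("pics/w1.png",v)
```

```text
time 4.75
qpos [-0.6085  0.2876 -0.1678  1.0603 -0.0043  1.6179]
position [ 0.5479 -0.3046  0.16  ]
tool_rot [3.0863e+00 1.7000e-03 9.1510e-01]
```

View pics/w1.png

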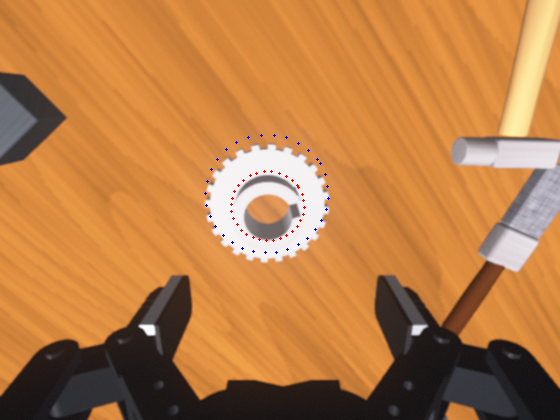

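Run:
```python
from h import *
from scipy.optimize import least_squares
d=np.load("w1.npz"); im=d["im"]; c=(r.camera_info("wrist"),d["T"])
hsv=cv2.cvtColor(im,cv2.COLOR_RGB2HSV)
m=((hsv[...,1]<70)&(hsv[...,2]>150)).astype(np.uint8); m[:,:180]=0; m[:,350:]=0; m[:120]=0; m[275:]=0
cs=max(cv2.findContours(m,0,1)[0],key=cv2.contourArea); h=cv2.convexHull(cs)[:,0].astype(float)
print(len(h),h.min(0),h.max(0))
def f(p,z=.012):
    # use hull pts on disc top plane
    q=np.array([onplane(c,u,z)[:2] for u in h]); return np.linalg.norm(q-p[:2],axis=1)-p[2]
s=least_squares(f,[.54,-.3,.0575],loss='soft_l1',f_scale=.001); print(s.x, np.abs(s.fun).mean())
z=6; crop=im[165:250,225:310,::-1]; cr=cv2.resize(crop,None,fx=z,fy=z,interpolation=2)
cen=s.x[:2]
t=np.arange(0,6.28,.1)
for R,zz,col in((.031,.042,(0,0,255)),(.021,.042,(0,160,0))):
    P=np.c_[cen[0]+R*np.cos(t),cen[1]+R*np.sin(t),0*t+zz]
    for p in proj(c,P): cv2.circle(cr,tuple(int((q-o)*z) for q,o in zip(p,(225,165))),2,col,-1)
for a in (-43,-38,-33):
    for R in(.021,.0275,.031):
        p=proj(c,[[cen[0]+R*np.cos(np.radians(a)),cen[1]+R*np.sin(np.radians(a)),.042]])[0]
        cv2.circle(cr,(int((p[0]-225)*z),int((p[1]-165)*z)),3,(255,0,0),-1)
cv2.imwrite("pics/w1z.png",cr)
```

```text
37 [205. 144.] [328. 261.]
[ 0.53643774 -0.30857712  0.0585647 ] 0.00015964748200465465
```

View pics/w1z.png

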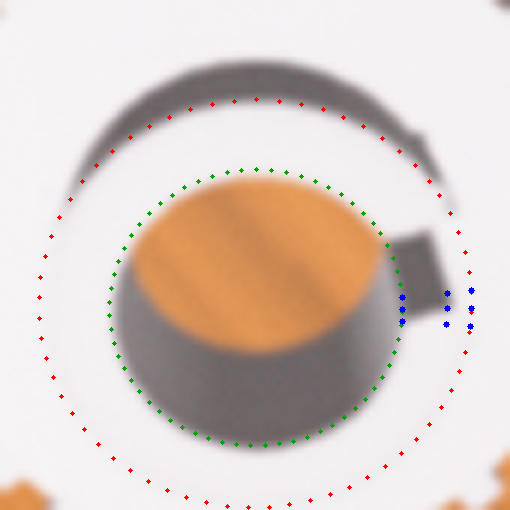

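Run:
```python
from h import *
d=np.load("w1.npz"); c=(r.camera_info("wrist"),d["T"])
b=onplane(c,(225+256.5/6,165+308/6),.042)
for e in((440,270),(430,235),(448,305)):
    k=onplane(c,(225+e[0]/6,165+e[1]/6),.042); v=(k-b)[:2]; print(np.hypot(*v),np.degrees(np.arctan2(v[1],v[0])))
print(b)
```

```text
0.026843971496227973 -26.282828476816576
0.02695549762275602 -14.571949888216311
0.027566860291125154 -37.7501116406362
[ 0.53668894 -0.30815972  0.042     ]
```

Request:
send_rows --travel '[[-0.05,-0.02,-0.7],[-0.05,-0.02,-0.7],[-0.05,-0.02,-0.7],[-0.05,-0.02,-0.7],[-0.05,-0.02,-0.7],[-0.05,-0.02,-0.7],[-0.05,-0.02,-0.7],[0,0,0],[0,0,0]]' --twist '[0.5,0.5,0.5,0.5,0.5,0,0,0,0]'

```text
time: 5.55
position: [0.5353, -0.3143, 0.0129]
tool_rot: [3.086, 0.004, 1.126]
contact_force: [0.0, 0.3, 0.2]
finger_gap: 0.999
grip_force: 0.0
```

Request:
send_rows --travel '[[0.07,0.17,0],[0,0,0]]' --twist '[0,0]'

```text
time: 5.72
position: [0.5402, -0.3095, 0.0158]
tool_rot: [3.08, 0.004, 1.127]
contact_force: [0.8, 0.1, 0.3]
finger_gap: 0.998
grip_force: 0.0
```

Request:
send_rows --travel '[[0,0,0],[0,0,0],[0,0,0],[0,0,0],[0,0,0],[0,0,0]]' --twist '[0,0,0,0,0,0]' --hand 0.5 --squeeze 60

```text
time: 6.22
position: [0.539, -0.3091, 0.0161]
tool_rot: [3.082, 0.005, 1.127]
contact_force: [-2.0, 1.8, 8.7]
finger_gap: 0.711
grip_force: 64.0
```

Request:
send_rows --travel '[[0,0,0.5],[0,0,0.9],[0.92,-0.15,0.85],[0.92,-0.15,0.85],[0.92,-0.15,0.85],[0.92,-0.15,0.85],[0.92,-0.15,0.85],[0.92,-0.15,0.85],[0.92,-0.15,0.85],[0.92,-0.15,0.85],[0.92,-0.15,0.85],[0.92,-0.15,0.85],[0.92,-0.15,0.5]]' --twist '[0,0,0,0,0,0,0,0,0,0,0,0,0]' --squeeze 80

```text
time: 7.3
position: [0.8382, -0.3575, 0.3261]
tool_rot: [3.079, 0.004, 1.128]
contact_force: [3.1, -1.9, -2.5]
finger_gap: 0.705
grip_force: 88.1
```

Run:
```python
from h import *
s=r.get_state()
for k in("time","qpos","position","tool_rot"): print(k,np.round(s[k],4))
```

```text
time 7.3
qpos [-0.4733  0.8466  1.0768  1.7382 -0.0021  1.5403]
position [ 0.8382 -0.3575  0.3261]
tool_rot [3.079  0.004  1.1278]
```

Request:
send_rows --travel '[[0.88,-0.44,0.1],[0.88,-0.44,0.1],[0.88,-0.44,0.1],[0.88,-0.44,0.1],[0.88,-0.44,0.1],[0.88,-0.44,0.1],[0.88,-0.44,0.1],[0.88,-0.44,0.1]]' --twist '[0,0,0,0,0,0,0,0]'

```text
time: 7.97
position: [0.9263, -0.4104, 0.2765]
tool_rot: [2.938, 0.002, 1.128]
contact_force: [-0.0, -0.1, -4.2]
finger_gap: 0.705
grip_force: 91.7
```

Run:
```python
from h import *
s=r.get_state()
for k in("time","qpos","position","tool_rot"): print(k,np.round(s[k],4))
```

```text
time 7.9667
qpos [-0.4824  0.9948  1.2413  1.6137  0.0058  1.5319]
position [ 0.9263 -0.4104  0.2765]
tool_rot [2.9379e+00 2.1000e-03 1.1276e+00]
```

Request:
send_rows --travel '[[0.88,-0.44,0.3],[0.88,-0.44,0.3],[0.88,-0.44,0.3],[0.88,-0.44,0.3],[0.88,-0.44,0.3],[0.88,-0.44,0.3],[0.88,-0.44,0.3],[0.88,-0.44,0.3],[0.88,-0.44,0.3],[0.88,-0.44,0.3]]' --twist '[0,0,0,0,0,0,0,0,0,0]'

```text
time: 8.8
position: [1.0099, -0.4613, 0.2783]
tool_rot: [2.709, 0.002, 1.128]
contact_force: [0.2, 0.4, -4.9]
finger_gap: 0.705
grip_force: 91.7
```

Request:
send_rows --travel '[[0.88,-0.44,0.3],[0.88,-0.44,0.3],[0.88,-0.44,0.3],[0.88,-0.44,0.3]]' --twist '[0,0,0,0]'

```text
time: 9.13
position: [1.0426, -0.4807, 0.2804]
tool_rot: [2.618, 0.002, 1.127]
contact_force: [-0.1, -0.1, -4.8]
finger_gap: 0.701
grip_force: 91.7
```

Run:
```python
from h import *
s=r.get_state()
for k in("time","qpos","position","tool_rot"): print(k,np.round(s[k],4))
```

```text
time 9.1333
qpos [-0.4942  1.0383  1.2417  1.2507  0.0236  1.5258]
position [ 1.0426 -0.4807  0.2804]
tool_rot [2.6177e+00 2.1000e-03 1.1274e+00]
```

```bash
cat > fit.py <<'E'
from h import *
from scipy.optimize import least_squares
b=cv2.cvtColor(cv2.imread("pics/a_top.png"),cv2.COLOR_BGR2HSV); s_=cv2.cvtColor(cv2.imread("pics/a_scene.png"),cv2.COLOR_BGR2HSV)
def circ(hsv,name,box,z,R,x0,vmin=130,smax=70):
    c=cam(name); m=((hsv[...,1]<smax)&(hsv[...,2]>vmin)).astype(np.uint8); k=np.zeros_like(m); u0,u1,v0,v1=box; k[v0:v1,u0:u1]=1; m*=k
    m=cv2.morphologyEx(m,cv2.MORPH_OPEN,np.ones((2,2)))
    q=max(cv2.findContours(m,0,1)[0],key=cv2.contourArea); h=cv2.convexHull(q)[:,0].astype(float)
    P=np.array([onplane(c,u,z)[:2] for u in h])
    f=least_squares(lambda p:np.linalg.norm(P-p,axis=1)-R,x0,loss='soft_l1',f_scale=.001)
    print(name,len(h),h.min(0),h.max(0),np.round(f.x,4),np.round(np.abs(f.fun).mean(),4))
circ(b,"top",(350,415,165,230),.012,.058,[.54,-.3])
circ(s_,"scene",(120,190,235,290),.012,.058,[.54,-.3])
circ(b,"top",(228,275,145,195),.15,.0365,[.588,.036])
circ(s_,"scene",(290,342,215,240),.15,.0365,[.588,.036])
c=cam("top"); m=((b[...,0]>50)&(b[...,0]<90)&(b[...,1]>80)).astype(np.uint8)
q=max(cv2.findContours(m,0,1)[0],key=cv2.contourArea)[:,0]
P=np.array([onplane(c,u,.015)[:2] for u in q.astype(float)]).astype(np.float32)
print(cv2.minAreaRect(P))
E
python3 fit.py
```

```text
top 24 [364. 178.] [406. 221.] [ 0.5338 -0.3109] 0.0008
scene 26 [126. 241.] [181. 281.] [ 0.5381 -0.3055] 0.0026
top 20 [237. 159.] [266. 190.] [0.5825 0.0359] 0.0009
scene 11 [299. 224.] [336. 232.] [0.5661 0.0426] 0.0043
((0.6178989410400391, 0.03188636898994446), (0.14547723531723022, 0.2184038758277893), 72.8196029663086)
```

Request:
send_rows --travel '[[-0.91,0.73,-0.04],[-0.91,0.73,-0.04],[-0.91,0.73,-0.04],[-0.91,0.73,-0.04],[-0.91,0.73,-0.04],[-0.91,0.73,-0.04],[-0.91,0.73,-0.04],[-0.91,0.73,-0.04],[-0.91,0.73,-0.04],[-0.91,0.73,-0.04],[-0.91,0.73,-0.04],[-0.91,0.73,-0.04],[-0.91,0.73,-0.04],[-0.91,0.73,-0.04],[-0.91,0.73,-0.04],[-0.91,0.73,-0.04],[-0.91,0.73,-0.04],[-0.91,0.73,-0.04],[-0.91,0.73,-0.04],[-0.8,0.6,-0.04]]' --twist '[0.08,0.08,0.08,0.08,0.08,0.08,0.08,0.08,0.08,0.08,0.08,0.08,0.08,0.08,0.08,0.08,0.08,0.08,0.08,0.08]'

```text
time: 10.8
position: [0.5124, -0.057, 0.2591]
tool_rot: [2.618, 0.002, 1.264]
contact_force: [-1.0, -0.2, -4.2]
finger_gap: 0.707
grip_force: 91.8
```

Run:
```python
from h import *
r.capture("wrist")
s=r.get_state(); c=cam("wrist",s)
im=r.capture("wrist"); np.savez("w2.npz",im=im,T=c[1])
for k in("time","qpos","position","tool_rot"): print(k,np.round(s[k],4))
v=im[:,:,::-1].copy()
S=np.array([.585,.038,.15]);az=np.radians(-17.2)
a=np.array([-np.cos(az)*.5,-np.sin(az)*.5,.866]); x=np.array([np.cos(az)*.866,np.sin(az)*.866,.5]); y=np.cross(a,x)
t=np.arange(0,6.28,.2)
for R,z,col in((.036,0,(0,0,255)),(.019,.038,(255,0,0)),(.006,.074,(0,255,255)),(.013,.066,(255,0,255))):
    P=S+a*z+R*(np.cos(t)[:,None]*x+np.sin(t)[:,None]*y)
    for p in proj(c,P): cv2.circle(v,tuple(int(q) for q in p),1,col,-1)
cv2.imwrite("pics/w2.png",v)
```

```text
time 10.85
qpos [-0.2043 -0.2763 -0.6348  0.6981 -0.0495  1.6564]
position [ 0.5073 -0.054   0.2564]
tool_rot [2.6253e+00 9.0000e-04 1.2676e+00]
```

View pics/w2.png

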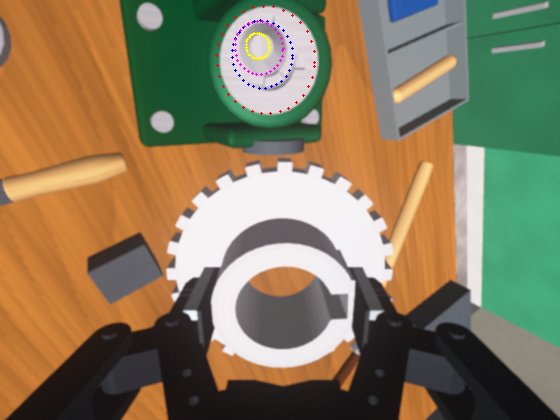

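Run:
```python
from h import *
from scipy.optimize import least_squares
d=np.load("w2.npz"); im=d["im"]; c=(r.camera_info("wrist"),d["T"])
hsv=cv2.cvtColor(im,cv2.COLOR_RGB2HSV)
m=((hsv[...,1]<60)&(hsv[...,2]>120)).astype(np.uint8); m[:,:205]=0;m[:,330:]=0;m[128:]=0
q=max(cv2.findContours(m,0,1)[0],key=cv2.contourArea); h=cv2.convexHull(q)[:,0].astype(float)
az=np.radians(-17.2)
def fr(az):
    a=np.array([-np.cos(az)*.5,-np.sin(az)*.5,.866]); x=np.array([np.cos(az)*.866,np.sin(az)*.866,.5]); return a,x,np.cross(a,x)
a,x,y=fr(az)
i,T=c
def res(p):
    S=np.array([p[0],p[1],.15]); out=[]
    for u in h:
        dd=T[:3,:3]@np.array([(u[0]-i["cx"])/i["fx"],-(u[1]-i["cy"])/i["fy"],-1]); P=T[:3,3]+dd*((S-T[:3,3])@a)/(dd@a)
        out.append(np.linalg.norm(P-S)-.0362)
    return np.array(out)
f=least_squares(res,[.585,.038],loss='soft_l1',f_scale=.001); print(h.min(0),h.max(0),f.x,np.abs(f.fun).mean())
S=np.r_[f.x,.15]
z=5; A=cv2.resize(im[5:115,215:330,::-1],None,fx=4.5,fy=4.5,interpolation=2)
t=np.arange(0,6.28,.15)
for R,zz,col in((.036,0,(0,0,255)),(.013,.066,(255,0,255))):
    for p in proj(c,S+a*zz+R*(np.cos(t)[:,None]*x+np.sin(t)[:,None]*y)): cv2.circle(A,(int((p[0]-215)*4.5),int((p[1]-5)*4.5)),1,col,-1)
for az2,col in((-22,(0,255,255)),(-17.2,(0,255,0)),(-12,(255,255,0))):
    a2,x2,y2=fr(np.radians(az2))
    for s in(-.0045,.0045):
        for R in (.019,.026):
            p=proj(c,[S+x2*R+s*y2+a2*.014])[0]; cv2.circle(A,(int((p[0]-215)*4.5),int((p[1]-5)*4.5)),2,col,-1)
cv2.imwrite("pics/w2z.png",A)
# wheel in hand: tool frame, plane of hub top z_t = .0161-.042
Tm=i["mount"]
def tool(u,zt):
    dd=Tm[:3,:3]@np.array([(u[0]-i["cx"])/i["fx"],-(u[1]-i["cy"])/i["fy"],-1]); return Tm[:3,3]+dd*(zt-Tm[2,3])/dd[2]
B=cv2.resize(im[225:385,190:375,::-1],None,fx=2.5,fy=2.5,interpolation=2)
cv2.imwrite("pics/w2z.png",np.hstack([A[:400,:],B[:400,:280*2-300]]) if 0 else A)
cv2.imwrite("pics/w2h.png",B)
Z=np.zeros((max(A.shape[0],B.shape[0]),A.shape[1],3),np.uint8)
A2=cv2.resize(A,(400,int(A.shape[0]*400/A.shape[1]))); B2=cv2.resize(B,(400,int(B.shape[0]*400/B.shape[1])))
H=max(A2.shape[0],B2.shape[0]); C=np.zeros((H,800,3),np.uint8); C[:A2.shape[0],:400]=A2; C[:B2.shape[0],400:]=B2; cv2.imwrite("pics/w2c.png",C)
```

```text
[219.   6.] [318. 114.] [0.5871744  0.03736025] 0.00033849882246756986
```

View pics/w2c.png

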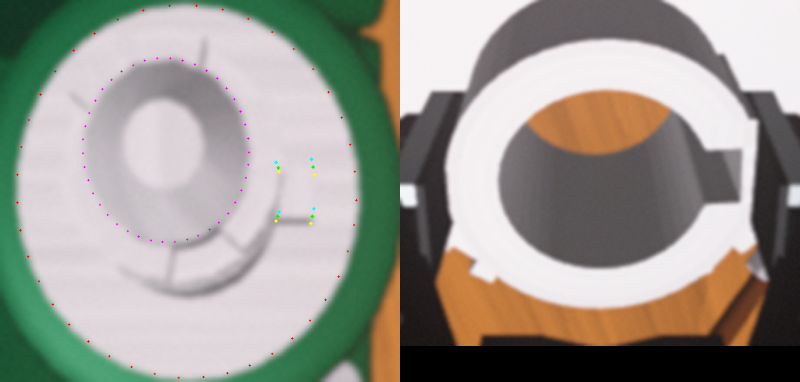

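Request:
send_rows --travel '[[0.16,0.72,-0.035],[0.16,0.72,-0.035],[0.16,0.72,-0.035],[0.16,0.72,-0.035],[0.16,0.72,-0.035],[0,0,0],[0,0,0]]' --twist '[0,0,0,0,0,0,0]'

```text
time: 11.48
position: [0.5396, 0.0503, 0.255]
tool_rot: [2.616, 0.003, 1.266]
contact_force: [1.8, -0.2, -4.7]
finger_gap: 0.705
grip_force: 91.8
```

```bash
cat > st.py <<'E'
from h import *
s=r.get_state()
S=np.array([.5872,.0374,.15]);az=np.radians(-17.2)
a=np.array([-np.cos(az)*.5,-np.sin(az)*.5,.866]); x=np.array([np.cos(az)*.866,np.sin(az)*.866,.5]); y=np.cross(a,x)
R=Rot.from_euler('xyz',s["tool_rot"]).as_matrix()
d=s["position"]-S; M=np.c_[x,y,a]
print("t",round(s["time"],2),"arbor-frame mm",np.round(d@M*1000,1),"toolz",np.round(M.T@R[:,2],3),"tooly",np.round(M.T@R[:,1],3),"F",np.round(s["contact_force"]@M,1),"M",np.round(s["moment"]@M,2),"gap",np.round(s["finger_gap"],3),"grip",np.round(s["grip_force"],0))
print("pos",np.round(s["position"],4),"rot",np.round(s["tool_rot"],3),"q",np.round(s["qpos"],2))
E
python3 st.py
```

```text
t 11.48 arbor-frame mm [  9.8  -1.8 115.5] toolz [ 0.002 -0.005 -1.   ] tooly [ 1.    -0.003  0.002] F [-0.8  0.3 -4.9] M [-0.07  1.03 -0.04] gap 0.705 grip 92.0
pos [0.5396 0.0503 0.255 ] rot [2.616 0.003 1.266] q [ 0.08 -0.19 -0.57  0.69 -0.19  1.9 ]
```

Request:
send_rows --travel '[[-0.25,0.14,-0.16],[0,0,0],[0,0,0]]' --twist '[0,0,0]'

```text
time: 11.73
position: [0.531, 0.0529, 0.2494]
tool_rot: [2.617, 0.003, 1.263]
contact_force: [0.0, -1.2, -4.3]
finger_gap: 0.705
grip_force: 91.8
```

```bash
python3 st.py
```

```text
t 11.73 arbor-frame mm [ -0.7  -1.8 115.3] toolz [ 0.001 -0.007 -1.   ] tooly [ 1.    -0.005  0.001] F [-1.8 -1.2 -3.9] M [-0.02  1.03  0.03] gap 0.705 grip 92.0
pos [0.531  0.0529 0.2494] rot [2.617 0.003 1.263] q [ 0.08 -0.2  -0.59  0.68 -0.2   1.91]
```

Request:
send_rows --travel '[[0.142,0.009,-0.231],[0.127,-0.039,-0.231],[0.127,-0.039,-0.231],[0.127,-0.039,-0.231],[0.127,-0.039,-0.231],[0,0,0]]' --twist '[0,0,0,0,0,0]'

```text
time: 12.23
position: [0.5514, 0.0486, 0.2133]
tool_rot: [2.618, 0.004, 1.263]
contact_force: [0.1, 0.2, -4.9]
finger_gap: 0.705
grip_force: 91.6
```

```bash
python3 st.py
```

```text
t 12.23 arbor-frame mm [-0.8  0.1 73.6] toolz [-0.    -0.007 -1.   ] tooly [ 1.    -0.005  0.   ] F [-2.4  0.2 -4.2] M [ 0.04  1.09 -0.04] gap 0.705 grip 92.0
pos [0.5514 0.0486 0.2133] rot [2.618 0.004 1.263] q [ 0.07 -0.13 -0.62  0.59 -0.19  1.9 ]
```

Request:
send_rows --travel '[[0.12,-0.037,-0.217],[0.12,-0.037,-0.217],[0.12,-0.037,-0.217],[0.12,-0.037,-0.217],[0.12,-0.037,-0.217],[0,0,0]]' --twist '[0,0,0,0,0,0]'

```text
time: 12.73
position: [0.5695, 0.0432, 0.1815]
tool_rot: [2.617, 0.003, 1.263]
contact_force: [-1.3, 0.6, -4.8]
finger_gap: 0.705
grip_force: 91.7
```

```bash
python3 st.py
```

```text
t 12.73 arbor-frame mm [-0.4  0.3 36.5] toolz [ 0.001 -0.007 -1.   ] tooly [ 1.    -0.005  0.001] F [-3.6  0.2 -3.5] M [-0.01  1.    0.02] gap 0.705 grip 92.0
pos [0.5695 0.0432 0.1815] rot [2.617 0.003 1.263] q [ 0.05 -0.06 -0.63  0.5  -0.18  1.89]
```

Request:
send_rows --travel '[[0.064,-0.02,-0.115],[0.064,-0.02,-0.115],[0.064,-0.02,-0.115],[0,0,0]]' --twist '[0,0,0,0]'

```text
time: 13.07
position: [0.5757, 0.0416, 0.1725]
tool_rot: [2.615, 0.003, 1.263]
contact_force: [-0.2, -0.3, -4.6]
finger_gap: 0.703
grip_force: 91.8
```

```bash
python3 st.py
```

```text
t 13.07 arbor-frame mm [ 0.7  0.6 25.6] toolz [ 0.003 -0.006 -1.   ] tooly [ 1.    -0.005  0.003] F [-2.4 -0.4 -3.9] M [-0.03  0.96  0.02] gap 0.703 grip 92.0
pos [0.5757 0.0416 0.1725] rot [2.615 0.003 1.263] q [ 0.05 -0.04 -0.64  0.48 -0.18  1.88]
```

Request:
send_rows --travel '[[0.053,-0.016,-0.095],[0.053,-0.016,-0.095],[0.05,-0.015,-0.09],[0,0,0]]' --twist '[0,0,0,0]'

```text
time: 13.4
position: [0.5799, 0.0406, 0.1662]
tool_rot: [2.614, 0.003, 1.264]
contact_force: [-14.0, 3.1, 9.8]
finger_gap: 0.706
grip_force: 93.5
```

```bash
python3 st.py
```

```text
t 13.4 arbor-frame mm [ 1.3  0.9 18. ] toolz [ 0.004 -0.006 -1.   ] tooly [ 1.    -0.004  0.004] F [-7.5 -1.2 15.7] M [-0.31  1.65 -0.03] gap 0.706 grip 94.0
pos [0.5799 0.0406 0.1662] rot [2.614 0.003 1.264] q [ 0.05 -0.03 -0.64  0.46 -0.18  1.88]
```

Request:
send_rows --travel '[[0.02,-0.006,-0.04],[0,0,0]]' --twist '[0,0]'

```text
time: 13.57
position: [0.58, 0.0406, 0.1661]
tool_rot: [2.614, 0.003, 1.264]
contact_force: [-23.9, 4.5, 19.6]
finger_gap: 0.702
grip_force: 94.8
```

```bash
python3 st.py
```

```text
t 13.57 arbor-frame mm [ 1.3  0.9 17.9] toolz [ 0.004 -0.006 -1.   ] tooly [ 1.    -0.004  0.004] F [-11.1  -2.7  29. ] M [-0.64  2.08 -0.12] gap 0.702 grip 95.0
pos [0.58   0.0406 0.1661] rot [2.614 0.003 1.264] q [ 0.05 -0.03 -0.64  0.46 -0.18  1.88]
```

Request:
send_rows --travel '[[0,0,0],[0,0,0],[0,0,0],[0,0,0],[0,0,0]]' --twist '[0,0,0,0,0]' --hand 1.0

```text
time: 13.98
position: [0.582, 0.04, 0.1642]
tool_rot: [2.613, 0.002, 1.263]
contact_force: [0.1, -0.3, -1.2]
finger_gap: 1.001
grip_force: 0.0
```

```bash
python3 st.py
```

```text
t 13.98 arbor-frame mm [ 2.1  0.9 15.2] toolz [ 0.005 -0.005 -1.   ] tooly [ 1.    -0.005  0.005] F [-0.4 -0.3 -1.2] M [0.03 0.51 0.06] gap 1.001 grip 0.0
pos [0.582  0.04   0.1642] rot [2.613e+00 2.000e-03 1.263e+00] q [ 0.05 -0.02 -0.64  0.45 -0.18  1.88]
```

Request:
send_rows --travel '[[-0.12,0.037,0.217],[-0.239,0.074,0.433],[-0.239,0.074,0.433],[-0.239,0.074,0.433],[-0.239,0.074,0.433],[-0.239,0.074,0.433],[-0.239,0.074,0.433],[-0.239,0.074,0.433],[0,0,0]]' --twist '[0,0,0,0,0,0,0,0,0]'

```text
time: 14.73
position: [0.5283, 0.0572, 0.265]
tool_rot: [2.609, 0.0, 1.264]
contact_force: [0.9, 0.2, 0.0]
finger_gap: 1.002
grip_force: 0.0
```

```bash
cat > see.py <<'E'
from st import *
import sys
c=cam("wrist",s); im=r.capture("wrist"); np.savez(sys.argv[1]+".npz",im=im,T=c[1])
v=im[:,:,::-1].copy(); t=np.arange(0,6.28,.15)
for R_,z,col in((.0575,.012,(0,0,255)),(.031,.042,(255,0,0)),(.021,.042,(0,200,0)),(.013,.066,(255,0,255))):
    for p in proj(c,S+a*z+R_*(np.cos(t)[:,None]*x+np.sin(t)[:,None]*y)): cv2.circle(v,tuple(int(q) for q in p),1,col,-1)
cv2.imwrite(f"pics/{sys.argv[1]}.png",v)
E
python3 see.py w3
```

```text
t 14.73 arbor-frame mm [  3.7   1.5 130.6] toolz [ 0.009 -0.003 -1.   ] tooly [ 1.    -0.006  0.009] F [ 0.7  0.4 -0.4] M [-0.01  0.42  0.02] gap 1.002 grip 0.0
pos [0.5283 0.0572 0.265 ] rot [2.609 0.    1.264] q [ 0.1  -0.22 -0.58  0.71 -0.2   1.92]
```

View pics/w3.png

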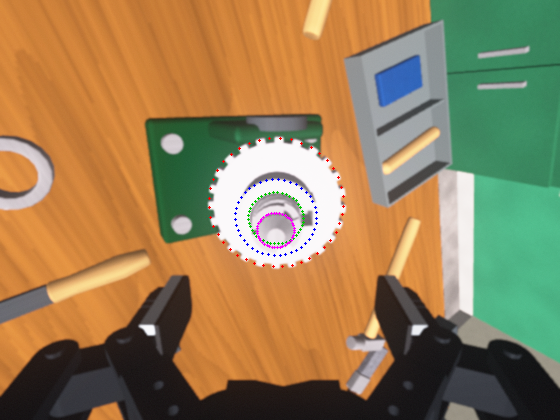

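Request:
send_rows --travel '[[-0.13,0.92,0.12],[-0.13,0.92,0.12],[-0.13,0.92,0.12],[-0.13,0.92,0.12],[-0.13,0.92,0.12],[-0.13,0.92,0.12],[-0.13,0.92,0.12],[0,0,0],[-0.92,-0.36,0],[-0.92,-0.36,0],[-0.92,-0.36,0],[-0.92,-0.36,0],[-0.92,-0.36,0],[-0.92,-0.36,0]]' --twist '[1,1,1,1,1,1,1,0.3,0,0,0,0,0,0]'

```text
time: 15.95
position: [0.333, 0.1845, 0.2847]
tool_rot: [2.616, 0.002, 1.9]
contact_force: [-0.6, -1.1, 1.0]
finger_gap: 1.001
grip_force: 0.0
```

```bash
python3 st.py|tail -1
```

```text
pos [0.333  0.1845 0.2847] rot [2.616e+00 2.000e-03 1.900e+00] q [ 0.34 -0.6  -0.75  0.9  -0.01  1.58]
```

Request:
send_rows --travel '[[-0.92,-0.33,0],[-0.92,-0.33,0],[-0.92,-0.33,0],[-0.92,-0.33,0],[-0.92,-0.33,0],[-0.92,-0.33,0],[-0.92,-0.33,0],[-0.92,-0.33,0]]' --twist '[0,0,0,0,0,0,0,0]'

```text
time: 16.62
position: [0.1432, 0.1629, 0.2895]
tool_rot: [2.655, 0.034, 1.88]
contact_force: [0.3, 0.0, -0.7]
finger_gap: 0.998
grip_force: 0.0
```

```bash
python3 st.py|tail -1
```

```text
pos [0.1432 0.1629 0.2895] rot [2.655 0.034 1.88 ] q [ 0.97 -0.85 -0.78  1.27 -0.32  2.16]
```

Request:
send_rows --travel '[[0.95,0.14,-0.7],[0.95,0.14,-0.7],[0.95,0.14,-0.7],[0.95,0.14,-0.7],[0.95,0.14,-0.7],[0.95,0.14,-0.7],[0.95,0.14,-0.7],[0.95,0.14,-0.7],[0.95,0.14,-0.7],[-0.95,-0.31,0],[-0.95,-0.31,0],[-0.95,-0.31,0],[-0.95,-0.31,0],[-0.95,-0.31,0]]' --twist '[0,0,0,0,0,0,0,0,0,0,0,0,0,0]'

```text
time: 17.78
position: [0.262, 0.1614, 0.1195]
tool_rot: [2.677, 0.038, 1.879]
contact_force: [-0.0, 1.2, 1.1]
finger_gap: 0.998
grip_force: 0.0
```

```bash
python3 st.py|tail -1
```

```text
pos [0.262  0.1614 0.1195] rot [2.677 0.038 1.879] q [ 0.42 -0.61 -1.08  0.64 -0.08  1.66]
```

Request:
send_rows --travel '[[-0.6,-0.2,-0.5],[-0.6,-0.2,-0.5],[-0.6,-0.2,-0.5]]' --twist '[0,0,0]'

```text
time: 18.03
position: [0.2216, 0.1639, 0.1183]
tool_rot: [2.712, 0.048, 1.874]
contact_force: [1.2, 0.0, 0.0]
finger_gap: 0.998
grip_force: 0.0
```

```bash
python3 st.py|tail -1
```

```text
pos [0.2216 0.1639 0.1183] rot [2.712 0.048 1.874] q [ 0.56 -0.65 -1.08  0.74 -0.15  1.79]
```

Request:
send_rows --travel '[[0,0,0],[0,0,0],[0,0,0],[0,0,-0.9],[0,0,-0.9]]' --twist '[1,1,0.9,0,0]'

```text
time: 18.45
position: [0.2389, 0.1793, 0.1048]
tool_rot: [2.745, 0.05, 2.124]
contact_force: [-1.2, 0.9, -0.8]
finger_gap: 0.999
grip_force: 0.0
```

```bash
python3 st.py|tail -1
```

```text
pos [0.2389 0.1793 0.1048] rot [2.745 0.05  2.124] q [ 0.42 -0.58 -1.08  0.67  0.01  1.43]
```

Request:
send_rows --travel '[[-0.85,-0.38,-1],[-0.85,-0.38,-1],[-0.85,-0.38,-1],[-0.85,-0.38,-1],[-0.85,-0.38,-1]]' --twist '[0,0,0,0,0]'

```text
time: 18.87
position: [0.151, 0.1928, 0.0835]
tool_rot: [2.865, 0.073, 2.117]
contact_force: [0.1, 1.7, -0.2]
finger_gap: 1.004
grip_force: 0.0
```

```bash
python3 st.py|tail -1
```

```text
pos [0.151  0.1928 0.0835] rot [2.865 0.073 2.117] q [ 0.81 -0.54 -1.08  0.78 -0.14  1.8 ]
```

Request:
send_rows --travel '[[-0.5,-0.5,-1],[-0.5,-0.5,-1],[-0.5,-0.5,-1],[-0.5,-0.5,-1],[-0.5,-0.5,-1],[-0.5,-0.5,-1]]' --twist '[1,1,0,0,0,0]'

```text
time: 19.37
position: [0.0804, 0.2121, 0.0402]
tool_rot: [2.985, 0.124, 2.283]
contact_force: [-0.8, -0.0, 0.0]
finger_gap: 0.998
grip_force: 0.0
```

```bash
python3 st.py|tail -1
```

```text
pos [0.0804 0.2121 0.0402] rot [2.985 0.124 2.283] q [ 1.15 -0.34 -1.08  0.74 -0.18  1.99]
```

Request:
send_rows --travel '[[0.87,-0.55,0.2],[0.87,-0.55,0.2],[0.87,-0.55,0.2],[0.87,-0.55,0.2],[0.87,-0.55,0.2],[0.87,-0.55,0.2],[0.87,-0.55,0.2],[-0.95,-0.05,-0.6],[-0.95,-0.05,-0.8],[-0.95,-0.05,-0.8],[-0.95,-0.05,-0.8]]' --twist '[0,0,0,0,0,0,0,0,0,0,0]'

```text
time: 20.28
position: [0.1816, 0.1295, 0.055]
tool_rot: [3.047, 0.115, 2.28]
contact_force: [0.6, 0.3, -0.5]
finger_gap: 1.001
grip_force: 0.0
```

```bash
cat >> st.py <<'E'
h_=R[:2,2]; print("tilt deg",np.round(np.degrees(np.arcsin(np.hypot(*h_))),1),"az",np.round(np.degrees(np.arctan2(h_[1],h_[0])),1),"q1",np.round(np.degrees(s["qpos"][0]),1))
E
python3 st.py|tail -2
```

```text
pos [0.1816 0.1295 0.055 ] rot [3.047 0.115 2.28 ] q [ 0.44 -0.43 -1.08  0.8  -0.09  1.29]
tilt deg 8.5 az -9.9 q1 25.3
```

Request:
send_rows --travel '[[0.8,-0.95,0.1],[0.8,-0.95,0.1],[0.8,-0.95,0.1],[0.8,-0.95,0.1],[-0.93,0.17,-0.8],[-0.93,0.17,-0.8],[-0.93,0.17,-0.8],[-0.93,0.17,-0.8],[-0.93,0.17,-0.8]]' --twist '[0,0,0,0,0,0,0,0,0]'

```text
time: 21.03
position: [0.2059, 0.0823, 0.0286]
tool_rot: [3.129, 0.072, 2.284]
contact_force: [0.5, -0.8, 0.4]
finger_gap: 1.0
grip_force: 0.0
```

```bash
python3 st.py|tail -2
```

```text
pos [0.2059 0.0823 0.0286] rot [3.129 0.072 2.284] q [ 0.16 -0.3  -1.08  0.75 -0.05  1.01]
tilt deg 4.2 az -39.5 q1 9.1
```

Request:
send_rows --travel '[[0.3,0.2,0.9],[0.9,0.5,0.9],[0.9,0.52,0.8],[0.9,0.52,0.5],[0.9,0.52,0.3],[0.9,0.52,0.2],[0.9,0.52,0.2],[0.9,0.52,0.2],[0.9,0.52,0.1],[0.9,0.52,0.1],[0.9,0.52,0.1],[0.9,0.52,0],[0.9,0.5,0],[0,0,0],[0,0,0]]' --twist '[-0.3,-0.3,-0.3,-0.3,-0.3,-0.3,-0.3,-0.3,-0.3,-0.3,-0.3,-0.3,-0.3,-0.3,0]'

```text
time: 22.28
position: [0.5403, 0.2748, 0.1561]
tool_rot: [3.13, 0.072, 1.921]
contact_force: [-0.8, 0.1, 1.2]
finger_gap: 1.004
grip_force: 0.0
```

Run:
```python
from st import *
c=cam("wrist",s); im=r.capture("wrist"); np.savez("w4.npz",im=im,T=c[1])
v=im[:,:,::-1].copy(); t=np.arange(0,6.28,.15)
for R_,z,col in((.0375,.007,(0,0,255)),(.0195,.04,(0,255,0))):
    for p in proj(c,np.c_[.545+R_*np.cos(t),.27+R_*np.sin(t),0*t+z]): cv2.circle(v,tuple(int(q) for q in p),1,col,-1)
print([ (d["uv"],d["p"]) for d in r.recognise("nut","wrist")])
cv2.imwrite("pics/w4.png",v)
```

```text
t 22.28 arbor-frame mm [-96.5 212.9  62.8] toolz [-0.453 -0.05  -0.89 ] tooly [ 0.695  0.606 -0.388] F [-0.1 -0.1  1.5] M [-0.    0.1   0.01] gap 1.004 grip 0.0
pos [0.5403 0.2748 0.1561] rot [3.13  0.072 1.921] q [ 0.4   0.29 -0.17  1.1  -0.07  1.62]
tilt deg 4.2 az -61.1 q1 22.8
[([289.6, 167.4], 0.87)]
```

View pics/w4.png

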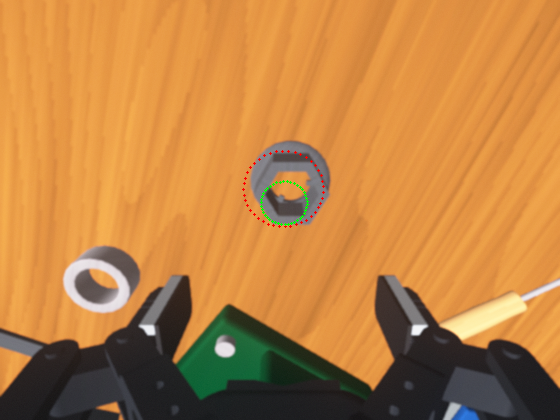

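Run:
```python
from h import *
from scipy.optimize import least_squares
d=np.load("w4.npz"); im=d["im"]; c=(r.camera_info("wrist"),d["T"])
hsv=cv2.cvtColor(im,cv2.COLOR_RGB2HSV)
m=(hsv[...,1]<90).astype(np.uint8); m[:,:235]=0;m[:,345:]=0;m[:130]=0;m[235:]=0
q=max(cv2.findContours(m,0,1)[0],key=cv2.contourArea); h=cv2.convexHull(q)[:,0].astype(float)
h=h[h[:,1]<195]
P=np.array([onplane(c,u,.007)[:2] for u in h])
f=least_squares(lambda p:np.linalg.norm(P-p,axis=1)-.0377,[.545,.27],loss='soft_l1',f_scale=.001); print(h.min(0),h.max(0),f.x,np.abs(f.fun).mean())
cen=f.x
g=cv2.cvtColor(im,cv2.COLOR_RGB2GRAY).astype(float)
# score hex outer edge at z=.04: gradient magnitude along outline
gx=cv2.Sobel(cv2.GaussianBlur(g,(3,3),0),cv2.CV_64F,1,0);gy=cv2.Sobel(cv2.GaussianBlur(g,(3,3),0),cv2.CV_64F,0,1);G=np.hypot(gx,gy)
best=[]
for ang in np.arange(0,60,1):
  for dx in np.arange(-.004,.0041,.001):
    for dy in np.arange(-.004,.0041,.001):
      pts=[]
      for k in range(6):
        n=np.radians(ang+60*k); nv=np.array([np.cos(n),np.sin(n)]); tv=np.array([-nv[1],nv[0]])
        for u in np.linspace(-.014,.014,9): pts.append(np.r_[cen+[dx,dy]+nv*.0275+tv*u,.04])
      p=np.round(proj(c,np.array(pts))).astype(int); best.append((G[p[:,1],p[:,0]].mean(),ang,dx,dy))
best.sort(reverse=True); print([tuple(np.round(b,3)) for b in best[:6]])
z=6;o=(235,125); A=cv2.resize(im[125:235,235:345,::-1],None,fx=5,fy=5,interpolation=2)
_,ang,dx,dy=best[0]
V=[np.r_[cen+[dx,dy]+.03175*np.array([np.cos(np.radians(ang+30+60*k)),np.sin(np.radians(ang+30+60*k))]),.04] for k in range(6)]
p=((proj(c,np.array(V))-o)*5).astype(int); cv2.polylines(A,[p.reshape(-1,1,2)],True,(0,0,255),1)
t=np.arange(0,6.28,.1)
for p in proj(c,np.c_[cen[0]+.0375*np.cos(t),cen[1]+.0375*np.sin(t),0*t+.007]): cv2.circle(A,tuple(int(k) for k in (p-o)*5),1,(0,255,255),-1)
cv2.imwrite("pics/w4z.png",A)
```

```text
[251. 141.] [329. 188.] [0.54693729 0.27984709] 0.0005570748851812626
[(np.float64(77.608), np.float64(50.0), np.float64(0.0), np.float64(0.0)), (np.float64(75.309), np.float64(48.0), np.float64(0.0), np.float64(0.0)), (np.float64(75.16), np.float64(49.0), np.float64(0.0), np.float64(0.0)), (np.float64(74.976), np.float64(50.0), np.float64(0.001), np.float64(0.0)), (np.float64(74.761), np.float64(51.0), np.float64(0.0), np.float64(0.0)), (np.float64(74.195), np.float64(52.0), np.float64(0.0), np.float64(0.0))]
```

View pics/w4z.png

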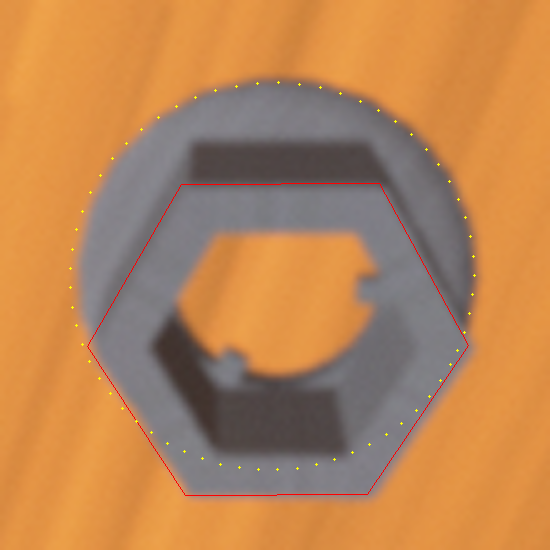

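Request:
send_rows --travel '[[0.04,0.02,-0.4],[0.04,0.02,-0.4],[0.04,0.02,-0.4],[0.04,0.02,-0.4],[0.04,0.02,-0.4],[0.02,0.02,-0.4],[0,0,-0.4],[0,0,0],[0,0,0]]' --twist '[-1,-1,-1,-1,-1,-1,0,0,0]'

```text
time: 23.13
position: [0.5439, 0.2772, 0.073]
tool_rot: [3.131, 0.073, 1.399]
contact_force: [0.6, -0.1, -0.8]
finger_gap: 0.997
grip_force: 0.0
```

```bash
python3 st.py|tail -2
```

```text
pos [0.5439 0.2772 0.073 ] rot [3.131 0.073 1.399] q [ 0.4   0.4  -0.22  0.99 -0.07  2.14]
tilt deg 4.2 az -91.8 q1 22.8
```

Request:
send_rows --travel '[[0.04,0.01,-0.7],[0.04,0.01,-0.7],[0.03,0.01,-0.67],[0,0,0]]' --twist '[0,0,0,0]'

```text
time: 23.47
position: [0.5461, 0.2777, 0.009]
tool_rot: [3.134, 0.075, 1.399]
contact_force: [-0.7, -0.7, -0.1]
finger_gap: 1.001
grip_force: 0.0
```

Request:
send_rows --travel '[[0,0,0],[0,0,0],[0,0,0],[0,0,0],[0,0,0],[0,0,0]]' --twist '[0,0,0,0,0,0]' --hand 0.4 --squeeze 80

```text
time: 23.97
position: [0.5504, 0.2797, 0.0142]
tool_rot: [3.126, 0.069, 1.398]
contact_force: [-0.8, 0.4, 6.8]
finger_gap: 0.626
grip_force: 87.8
```

```bash
python3 st.py|tail -2
```

```text
pos [0.5504 0.2797 0.0142] rot [3.126 0.069 1.398] q [ 0.4   0.47 -0.25  0.88 -0.07  2.14]
tilt deg 4.1 az -87.3 q1 22.8
```

Request:
send_rows --travel '[[0,0,0.7],[0,0,0.95],[0.8,-0.79,0.6],[0.8,-0.79,0.6],[0.8,-0.79,0.6],[0.8,-0.79,0.6],[0.8,-0.79,0.6],[0.8,-0.79,0.6],[0.8,-0.79,0.6],[0.8,-0.79,0.6],[0.8,-0.79,0.6],[0.8,-0.79,0.6],[0.8,-0.79,0.6],[0.8,-0.79,0.6],[0.8,-0.79,0.6],[0.8,-0.79,0.6],[0.8,-0.79,0.6],[0.8,-0.79,0.6]]' --twist '[0,0,0,0,0,0,0,0,0,0,0,0,0,0,0,0,0,0]'

```text
time: 25.47
position: [0.9082, -0.0934, 0.3279]
tool_rot: [3.115, 0.07, 1.399]
contact_force: [-11.5, 1.8, 4.1]
finger_gap: 0.625
grip_force: 87.2
```

```bash
python3 st.py|tail -2
```

```text
pos [ 0.9082 -0.0934  0.3279] rot [3.115 0.07  1.399] q [-0.15  0.93  1.24  1.86 -0.07  1.59]
tilt deg 4.3 az -79.4 q1 -8.6
```

Request:
send_rows --travel '[[0.97,-0.16,0.3],[0.97,-0.16,0.3],[0.97,-0.16,0.3],[0.97,-0.16,0.3],[0.97,-0.16,0.3],[0.97,-0.16,0.3],[0.97,-0.16,0.3],[0.97,-0.16,0.3],[0.97,-0.16,0.3],[0.97,-0.16,0.3],[0.97,-0.16,0.3],[0.97,-0.16,0.3],[0.97,-0.16,0.3],[0.97,-0.16,0.3],[0.97,-0.16,0.3],[0.97,-0.16,0.3]]' --twist '[0,0,0,0,0,0,0,0,0,0,0,0,0,0,0,0]'

```text
time: 26.8
position: [1.0653, -0.1402, 0.317]
tool_rot: [2.75, 0.06, 1.401]
contact_force: [-1.1, 1.0, -3.9]
finger_gap: 0.628
grip_force: 87.1
```

```bash
cat >> st.py <<'E'
Rg=Rot.from_euler('xyz',[3.126,.069,1.398]).as_matrix(); N=R@Rg.T
n=N[:,2]; print("nut tilt",np.round(np.degrees(np.arccos(n[2])),1),"lean az",np.round(np.degrees(np.arctan2(-n[1],-n[0])),1),"nut origin arbor mm",np.round((s["position"]-.0142*n-S)@M*1000,1),"nut axis arbor",np.round(n@M,3))
E
python3 st.py|tail -3
```

```text
pos [ 1.0653 -0.1402  0.317 ] rot [2.75  0.06  1.401] q [-0.18  0.98  1.24  1.44 -0.05  1.54]
tilt deg 22.7 az -17.9 q1 -10.1
nut tilt 21.5 lean az -7.6 nut origin arbor mm [ 522.3  -27.4 -124.1] nut axis arbor [ 0.152 -0.061  0.987]
```

Request:
send_rows --travel '[[0.97,-0.16,0.3],[0.97,-0.16,0.3],[0.97,-0.16,0.3],[0.97,-0.16,0.3],[0.97,-0.16,0.3],[0.97,-0.16,0.3],[0.3,-0.05,0.1]]' --twist '[0,0,0,0,0,0,0]'

```text
time: 27.38
position: [1.1262, -0.1569, 0.315]
tool_rot: [2.608, 0.058, 1.402]
contact_force: [-1.1, -0.2, -4.9]
finger_gap: 0.628
grip_force: 87.1
```

```bash
python3 st.py|tail -3
```

```text
pos [ 1.1262 -0.1569  0.315 ] rot [2.608 0.058 1.402] q [-0.18  1.    1.24  1.27 -0.04  1.53]
tilt deg 30.8 az -15.3 q1 -10.6
nut tilt 29.6 lean az -7.6 nut origin arbor mm [ 578.   -25.1 -157.4] nut axis arbor [ 0.012 -0.083  0.996]
```

Request:
send_rows --travel '[[-1,0.355,-0.05],[-1,0.355,-0.05],[-1,0.355,-0.05],[-1,0.355,-0.05],[-1,0.355,-0.05],[-1,0.355,-0.05],[-1,0.355,-0.05],[-1,0.355,-0.05],[-1,0.355,-0.05],[-1,0.355,-0.05],[-1,0.355,-0.05],[-1,0.355,-0.05],[-1,0.355,-0.05],[-1,0.355,-0.05],[-1,0.355,-0.05],[-1,0.355,-0.05],[-1,0.355,-0.05],[-1,0.355,-0.05],[-1,0.355,-0.05],[-0.9,0.32,-0.05]]' --twist '[-0.1,-0.1,-0.1,-0.1,-0.1,-0.1,-0.1,-0.1,-0.1,-0.1,-0.1,-0.1,-0.1,-0.1,-0.1,-0.1,-0.1,-0.1,-0.1,-0.1]'

```text
time: 29.05
position: [0.5386, 0.0506, 0.2873]
tool_rot: [2.607, 0.057, 1.23]
contact_force: [0.5, 0.6, -4.4]
finger_gap: 0.627
grip_force: 87.2
```

Request:
send_rows --travel '[[0,0,0],[0,0,0]]' --twist '[0,0]'

```text
time: 29.22
position: [0.5395, 0.0507, 0.2874]
tool_rot: [2.607, 0.057, 1.232]
contact_force: [0.9, -0.8, -4.0]
finger_gap: 0.627
grip_force: 87.1
```

```bash
python3 st.py
```

```text
t 29.22 arbor-frame mm [ 25.8  -1.4 143.7] toolz [ 0.01  -0.069 -0.998] tooly [ 1.    -0.005  0.01 ] F [-1.  -0.5 -4. ] M [ 0.16  0.84 -0.07] gap 0.627 grip 87.0
pos [0.5395 0.0507 0.2874] rot [2.607 0.057 1.232] q [ 0.12 -0.19 -0.5   0.78 -0.27  1.95]
tilt deg 30.8 az -24.9 q1 6.9
nut tilt 29.7 lean az -17.2 nut origin arbor mm [ 25.7  -1.4 129.5] nut axis arbor [ 0.005 -0.     1.   ]
```

Request:
send_rows --travel '[[-0.335,0.14,-0.21],[-0.335,0.14,-0.21],[0.18,-0.057,-0.33],[0.18,-0.057,-0.33],[0.18,-0.057,-0.33],[0,0,0],[0,0,0]]' --twist '[0,0,0,0,0,0,0]'

```text
time: 29.8
position: [0.5362, 0.0525, 0.2425]
tool_rot: [2.611, 0.06, 1.228]
contact_force: [0.4, 0.4, -3.4]
finger_gap: 0.624
grip_force: 86.9
```

```bash
python3 st.py
```

```text
t 29.8 arbor-frame mm [  0.2  -0.6 106.6] toolz [ 0.005 -0.073 -0.997] tooly [ 1.    -0.006  0.006] F [-1.5  0.5 -3.1] M [ 0.11  0.95 -0.07] gap 0.624 grip 87.0
pos [0.5362 0.0525 0.2425] rot [2.611 0.06  1.228] q [ 0.13 -0.16 -0.58  0.69 -0.28  1.96]
tilt deg 30.6 az -25.4 q1 7.2
nut tilt 29.4 lean az -17.6 nut origin arbor mm [ 0.  -0.7 92.4] nut axis arbor [0.01  0.004 1.   ]
```

Request:
send_rows --travel '[[0.137,-0.007,-0.231],[0.127,-0.039,-0.231],[0.127,-0.039,-0.231],[0.127,-0.039,-0.231],[0,0,0]]' --twist '[0,0,0,0,0]'

```text
time: 30.22
position: [0.553, 0.0487, 0.2162]
tool_rot: [2.609, 0.059, 1.228]
contact_force: [-4.0, 0.1, 0.9]
finger_gap: 0.627
grip_force: 88.1
```

```bash
python3 st.py
```

```text
t 30.22 arbor-frame mm [ 1.9  0.7 75.4] toolz [ 0.008 -0.072 -0.997] tooly [ 1.    -0.006  0.008] F [-2.9 -1.1  2.7] M [-0.14  1.39 -0.13] gap 0.627 grip 88.0
pos [0.553  0.0487 0.2162] rot [2.609 0.059 1.228] q [ 0.11 -0.1  -0.59  0.62 -0.27  1.94]
tilt deg 30.7 az -25.3 q1 6.5
nut tilt 29.6 lean az -17.6 nut origin arbor mm [ 1.8  0.7 61.2] nut axis arbor [0.007 0.003 1.   ]
```

Request:
send_rows --travel '[[0.032,-0.01,-0.058],[0.032,-0.01,-0.058],[0,0,0]]' --twist '[0,0,0]'

```text
time: 30.47
position: [0.5541, 0.0479, 0.2119]
tool_rot: [2.61, 0.06, 1.228]
contact_force: [-1.6, -0.7, -3.5]
finger_gap: 0.628
grip_force: 87.7
```

```bash
python3 st.py
```

```text
t 30.47 arbor-frame mm [ 0.9  0.3 70.9] toolz [ 0.007 -0.073 -0.997] tooly [ 1.    -0.006  0.007] F [-2.9 -1.2 -2.4] M [-0.07  1.13 -0.06] gap 0.628 grip 88.0
pos [0.5541 0.0479 0.2119] rot [2.61  0.06  1.228] q [ 0.11 -0.1  -0.6   0.61 -0.27  1.94]
tilt deg 30.6 az -25.4 q1 6.3
nut tilt 29.5 lean az -17.7 nut origin arbor mm [ 0.8  0.2 56.7] nut axis arbor [0.008 0.004 1.   ]
```

Request:
send_rows --travel '[[0.032,-0.01,-0.058],[0.016,-0.005,-0.029],[0,0,0]]' --twist '[0,0,0]'

```text
time: 30.72
position: [0.5549, 0.0477, 0.2109]
tool_rot: [2.61, 0.06, 1.229]
contact_force: [-14.9, 2.5, 11.3]
finger_gap: 0.625
grip_force: 90.4
```

```bash
python3 st.py
```

```text
t 30.72 arbor-frame mm [ 1.1  0.3 69.7] toolz [ 0.007 -0.073 -0.997] tooly [ 1.    -0.005  0.007] F [-7.3 -2.  17.3] M [-0.74  2.38 -0.16] gap 0.625 grip 90.0
pos [0.5549 0.0477 0.2109] rot [2.61  0.06  1.229] q [ 0.11 -0.1  -0.6   0.6  -0.27  1.94]
tilt deg 30.6 az -25.4 q1 6.3
nut tilt 29.5 lean az -17.7 nut origin arbor mm [ 1.   0.2 55.5] nut axis arbor [0.009 0.004 1.   ]
```

Request:
send_rows --travel '[[0,0,0],[0.007,0.023,0],[0.007,0.023,0],[0.007,0.023,0],[0.007,0.023,0],[0,0,0]]' --twist '[0,0.75,0.75,0.75,0.75,0]' --squeeze 35

```text
time: 31.22
position: [0.5546, 0.0477, 0.2088]
tool_rot: [2.612, 0.064, 1.488]
contact_force: [-9.2, -3.6, 2.5]
finger_gap: 0.625
grip_force: 88.7
```

```bash
python3 st.py
```

```text
t 31.22 arbor-frame mm [-0.2  0.2 68. ] toolz [ 0.006  0.055 -0.998] tooly [0.976 0.217 0.018] F [-5.4 -6.1  6. ] M [-1.56  1.81  0.05] gap 0.625 grip 89.0
pos [0.5546 0.0477 0.2088] rot [2.612 0.064 1.488] q [ 0.03 -0.14 -0.64  0.54 -0.11  1.63]
tilt deg 30.5 az -11.0 q1 1.6
nut tilt 29.4 lean az -3.2 nut origin arbor mm [-0.6  1.9 53.9] nut axis arbor [ 0.024 -0.119  0.993]
```

Request:
send_rows --travel '[[0,0,0],[0.012,0.022,-0.01],[0.012,0.022,-0.01],[0.012,0.022,-0.01],[0.012,0.022,-0.01],[0,0,0]]' --twist '[0,0.8,0.8,0.8,0.8,0]' --squeeze 30 --hand 0.5

```text
time: 31.72
position: [0.5561, 0.0456, 0.2059]
tool_rot: [2.618, 0.071, 1.759]
contact_force: [-4.0, -14.7, -5.6]
finger_gap: 0.629
grip_force: 87.6
```

```bash
python3 st.py
```

```text
t 31.72 arbor-frame mm [ 0.1 -1.4 64.5] toolz [-0.024  0.18  -0.983] tooly [0.897 0.438 0.058] F [ -2.4 -15.2  -5.1] M [-4.09  0.89  0.26] gap 0.629 grip 88.0
pos [0.5561 0.0456 0.2059] rot [2.618 0.071 1.759] q [-0.07 -0.15 -0.66  0.54  0.07  1.31]
tilt deg 30.3 az 3.7 q1 -4.0
nut tilt 29.0 lean az 11.6 nut origin arbor mm [-0.9  1.9 50.8] nut axis arbor [ 0.069 -0.234  0.97 ]
```

Request:
send_rows --travel '[[0.048,-0.015,-0.087],[0.048,-0.015,-0.087],[0,0,0]]' --twist '[0,0,0]'

```text
time: 31.97
position: [0.5578, 0.0483, 0.2028]
tool_rot: [2.617, 0.065, 1.762]
contact_force: [-25.6, -8.7, 16.8]
finger_gap: 0.628
grip_force: 93.8
```

```bash
python3 st.py
```

```text
t 31.97 arbor-frame mm [-0.7  1.7 61.4] toolz [-0.027  0.187 -0.982] tooly [0.897 0.437 0.059] F [-10.6 -15.9  25.5] M [-3.14  2.85  0.51] gap 0.628 grip 94.0
pos [0.5578 0.0483 0.2028] rot [2.617 0.065 1.762] q [-0.07 -0.14 -0.66  0.53  0.07  1.31]
tilt deg 30.3 az 4.6 q1 -3.9
nut tilt 29.1 lean az 12.4 nut origin arbor mm [-1.7  5.1 47.6] nut axis arbor [ 0.071 -0.24   0.968]
```

Request:
send_rows --travel '[[0,0,0],[0,0,0],[0,0,0],[0,0,0],[0,0,0]]' --twist '[0,0,0,0,0]' --hand 1.0

```text
time: 32.38
position: [0.5624, 0.0524, 0.2047]
tool_rot: [2.606, 0.059, 1.77]
contact_force: [0.4, 0.2, -0.3]
finger_gap: 1.002
grip_force: 0.0
```

```bash
python3 st.py
```

```text
t 32.38 arbor-frame mm [ 3.   7.  61.4] toolz [-0.021  0.2   -0.98 ] tooly [0.896 0.438 0.07 ] F [ 0.1  0.3 -0.4] M [-0.2   0.45  0.11] gap 1.002 grip 0.0
pos [0.5624 0.0524 0.2047] rot [2.606 0.059 1.77 ] q [-0.07 -0.14 -0.65  0.52  0.08  1.31]
tilt deg 30.8 az 5.7 q1 -3.8
nut tilt 29.7 lean az 13.5 nut origin arbor mm [ 2.1 10.6 47.7] nut axis arbor [ 0.065 -0.253  0.965]
```

```bash
cat > nutfit.py <<'E'
from st import *
import itertools
def nutfit(tag):
    c=cam("wrist",s); im=r.capture("wrist"); np.savez(tag+".npz",im=im,T=c[1]); cv2.imwrite(f"pics/{tag}.png",im[:,:,::-1])
    g=cv2.GaussianBlur(cv2.cvtColor(im,cv2.COLOR_RGB2GRAY).astype(float),(3,3),0)
    G=np.minimum(np.hypot(cv2.Sobel(g,cv2.CV_64F,1,0),cv2.Sobel(g,cv2.CV_64F,0,1)),150)
    out=[]
    u=np.linspace(-.014,.014,9)
    for z,ang in itertools.product(np.arange(.036,.062,.001),np.arange(0,60,2)):
        n=np.radians(ang+60*np.arange(6)); nv=np.cos(n)[:,None]*x+np.sin(n)[:,None]*y; tv=-np.sin(n)[:,None]*x+np.cos(n)[:,None]*y
        P=(S+a*(z+.04)+(nv*.0275)[:,None]+tv[:,None]*u[:,None]).reshape(-1,3)
        p=proj(c,P)
        for du,dv in itertools.product(range(-6,7,2),range(-6,7,2)):
            q=np.round(p+[du,dv]).astype(int); q[:,0]=q[:,0].clip(0,559); q[:,1]=q[:,1].clip(0,419)
            out.append((round(G[q[:,1],q[:,0]].mean(),1),round(z*1000),ang,du,dv))
    out.sort(reverse=True)
    for o in out[:6]: print([float(k) for k in o])
import sys; nutfit(sys.argv[1])
E
python3 nutfit.py n1|tail -6
```

```text
[80.7, 48.0, 30.0, 0.0, -4.0]
[80.4, 49.0, 30.0, 0.0, -4.0]
[77.5, 49.0, 30.0, -2.0, -4.0]
[77.4, 49.0, 28.0, -2.0, -4.0]
[77.0, 48.0, 28.0, 0.0, -4.0]
[75.9, 47.0, 30.0, -2.0, -2.0]
```

Request:
send_rows --travel '[[-0.12,-0.05,-0.06],[0,0,0]]' --twist '[0,0]'

```text
time: 32.6
position: [0.5571, 0.0508, 0.2014]
tool_rot: [2.609, 0.058, 1.77]
contact_force: [-0.2, 0.3, -0.7]
finger_gap: 1.005
grip_force: 0.0
```

Request:
send_rows --travel '[[0,0,0],[0,0,0],[0,0,0],[0,0,0],[0,0,0]]' --twist '[0,0,0,0,0]' --hand 0.62 --squeeze 20

```text
time: 33.02
position: [0.5574, 0.0509, 0.2021]
tool_rot: [2.609, 0.058, 1.77]
contact_force: [-5.2, -0.8, 4.6]
finger_gap: 0.657
grip_force: 19.9
```

```bash
python3 st.py
```

```text
t 33.02 arbor-frame mm [-2.   4.1 61.3] toolz [-0.023  0.199 -0.98 ] tooly [0.896 0.438 0.068] F [-1.8 -2.3  6.4] M [-0.24  0.94  0.15] gap 0.657 grip 20.0
pos [0.5574 0.0509 0.2021] rot [2.609 0.058 1.77 ] q [-0.07 -0.14 -0.66  0.52  0.09  1.31]
tilt deg 30.7 az 5.8 q1 -4.0
nut tilt 29.6 lean az 13.5 nut origin arbor mm [-3.   7.7 47.6] nut axis arbor [ 0.067 -0.252  0.965]
```

Request:
send_rows --travel '[[-0.009,-0.03,0],[-0.009,-0.03,0],[-0.009,-0.03,0],[-0.009,-0.03,0],[-0.009,-0.03,0],[-0.009,-0.03,0],[0,0,0]]' --twist '[-1,-1,-1,-1,-1,-1,0]'

```text
time: 33.6
position: [0.5567, 0.0474, 0.2023]
tool_rot: [2.608, 0.057, 1.246]
contact_force: [-4.1, 2.6, 4.1]
finger_gap: 0.636
grip_force: 21.0
```

```bash
python3 st.py; python3 nutfit.py n2|tail -3
```

```text
t 33.6 arbor-frame mm [-1.6  0.5 61.4] toolz [ 0.009 -0.061 -0.998] tooly [1.    0.008 0.009] F [-2.   1.3  5.9] M [ 0.32  0.81 -0.1 ] gap 0.636 grip 21.0
pos [0.5567 0.0474 0.2023] rot [2.608 0.057 1.246] q [ 0.1  -0.09 -0.61  0.57 -0.26  1.92]
tilt deg 30.7 az -24.1 q1 5.9
nut tilt 29.6 lean az -16.3 nut origin arbor mm [-1.7  0.6 47.2] nut axis arbor [ 0.007 -0.008  1.   ]
[79.1, 37.0, 2.0, -2.0, 2.0]
[77.7, 37.0, 2.0, -4.0, 2.0]
[77.6, 37.0, 4.0, -4.0, 2.0]
```

Request:
send_rows --travel '[[0.01,-0.03,-0.03],[-0.003,-0.032,-0.015],[-0.003,-0.032,-0.015],[-0.003,-0.032,-0.015],[-0.003,-0.032,-0.015],[-0.003,-0.032,-0.015],[-0.003,-0.032,-0.015],[0,0,0]]' --twist '[-1,-1,-1,-1,-1,-1,-1,0]'

```text
time: 34.32
position: [0.5542, 0.0413, 0.198]
tool_rot: [2.615, 0.062, 0.637]
contact_force: [-14.3, 8.9, 12.3]
finger_gap: 0.638
grip_force: 32.9
```

```bash
python3 st.py; python3 nutfit.py n3|tail -3
```

```text
t 34.32 arbor-frame mm [-4.3 -6.1 57.9] toolz [-0.108 -0.341 -0.934] tooly [ 0.87  -0.486  0.077] F [-7.9  4.3 18.8] M [ 0.25  2.56 -0.67] gap 0.638 grip 33.0
pos [0.5542 0.0413 0.198 ] rot [2.615 0.062 0.637] q [ 0.21  0.09 -0.42  0.88 -0.5   2.65]
tilt deg 30.4 az -59.6 q1 12.0
nut tilt 29.2 lean az -51.8 nut origin arbor mm [ -5.5 -10.   44.4] nut axis arbor [0.088 0.277 0.957]
[77.5, 45.0, 32.0, -6.0, -4.0]
[77.4, 43.0, 32.0, -2.0, -2.0]
[77.3, 43.0, 32.0, -6.0, 0.0]
```

Request:
send_rows --travel '[[0,0,0],[0,0,0],[0,0,0],[0,0,0.02],[0,0,0.02]]' --twist '[0,0,0,0,0]' --hand 1.0

```text
time: 34.78
position: [0.5561, 0.0385, 0.1995]
tool_rot: [2.608, 0.058, 0.635]
contact_force: [0.5, 0.4, -0.9]
finger_gap: 1.001
grip_force: 0.0
```

Request:
send_rows --travel '[[0.014,0.024,0.003],[0.014,0.024,0.003],[0.014,0.024,0.003],[0.014,0.024,0.003],[0.014,0.024,0.003],[0.014,0.024,0.003],[0.014,0.024,0.003],[0.014,0.024,0.003],[0.014,0.024,0.003],[0.014,0.024,0.003],[0.014,0.024,0.003],[0.014,0.024,0.003],[0.014,0.024,0.003],[0.014,0.024,0.003],[0,0,0]]' --twist '[1,1,1,1,1,1,1,1,1,1,1,1,1,1,0]'

```text
time: 36.03
position: [0.5623, 0.0473, 0.2012]
tool_rot: [2.608, 0.059, 1.856]
contact_force: [0.9, -0.7, -0.1]
finger_gap: 1.0
grip_force: 0.0
```

```bash
python3 st.py; python3 nutfit.py n4|tail -4
```

```text
t 36.03 arbor-frame mm [ 2.4  2.1 57.7] toolz [-0.038  0.239 -0.97 ] tooly [0.861 0.5   0.089] F [ 0.8 -0.4 -0.6] M [-0.21  0.42  0.13] gap 1.0 grip 0.0
pos [0.5623 0.0473 0.2012] rot [2.608 0.059 1.856] q [-0.11 -0.13 -0.65  0.53  0.15  1.2 ]
tilt deg 30.8 az 10.6 q1 -6.2
nut tilt 29.6 lean az 18.4 nut origin arbor mm [ 1.2  6.2 44.2] nut axis arbor [ 0.086 -0.288  0.954]
[82.0, 45.0, 28.0, -4.0, 2.0]
[81.9, 44.0, 32.0, -4.0, 2.0]
[81.6, 45.0, 32.0, -4.0, 2.0]
[80.0, 46.0, 30.0, -4.0, 2.0]
```

Request:
send_rows --travel '[[-0.07,0.125,-0.06],[0,0,0]]' --twist '[0,0]'

```text
time: 36.25
position: [0.5589, 0.0532, 0.1984]
tool_rot: [2.609, 0.058, 1.856]
contact_force: [0.0, 0.1, 0.4]
finger_gap: 0.997
grip_force: 0.0
```

Request:
send_rows --travel '[[0,0,0],[0,0,0],[0,0,0],[0,0,0],[-0.003,-0.03,-0.01],[-0.003,-0.03,-0.01],[-0.003,-0.03,-0.015],[-0.003,-0.03,-0.015],[-0.003,-0.03,-0.015]]' --twist '[0,0,0,0,-1,-1,-1,-1,-1]' --hand 0.62 --squeeze 30

```text
time: 37.0
position: [0.559, 0.0498, 0.1976]
tool_rot: [2.608, 0.056, 1.42]
contact_force: [-4.0, 4.1, 2.8]
finger_gap: 0.638
grip_force: 30.5
```

```bash
python3 st.py; python3 nutfit.py n5|tail -4
```

```text
t 37.0 arbor-frame mm [-2.7  3.5 56.5] toolz [ 0.012  0.028 -1.   ] tooly [0.988 0.156 0.016] F [-2.9  2.7  5. ] M [0.68 1.15 0.24] gap 0.638 grip 30.0
pos [0.559  0.0498 0.1976] rot [2.608 0.056 1.42 ] q [ 0.05 -0.11 -0.65  0.52 -0.15  1.72]
tilt deg 30.7 az -14.0 q1 2.9
nut tilt 29.6 lean az -6.3 nut origin arbor mm [-2.9  4.8 42.4] nut axis arbor [ 0.014 -0.094  0.995]
[88.8, 43.0, 10.0, -4.0, -4.0]
[87.6, 44.0, 10.0, -4.0, -6.0]
[86.3, 45.0, 8.0, -6.0, -6.0]
[85.8, 46.0, 10.0, -4.0, -6.0]
```

Request:
send_rows --travel '[[0.01,-0.06,-0.02],[0.01,-0.06,-0.02],[-0.003,-0.03,-0.015],[-0.003,-0.03,-0.015],[0,0,0]]' --twist '[-1,-1,-1,-1,0]' --squeeze 40

```text
time: 37.47
position: [0.5592, 0.0444, 0.1962]
tool_rot: [2.61, 0.059, 1.072]
contact_force: [-12.9, 2.6, 12.8]
finger_gap: 0.637
grip_force: 46.8
```

```bash
python3 st.py; python3 nutfit.py n6|tail -4
```

```text
t 37.47 arbor-frame mm [-1.9 -1.6 54.4] toolz [-0.008 -0.15  -0.989] tooly [ 0.99  -0.14   0.013] F [-5.  -1.4 17.6] M [-0.14  1.67 -0.1 ] gap 0.637 grip 47.0
pos [0.5592 0.0444 0.1962] rot [2.61  0.059 1.072] q [ 0.14 -0.04 -0.57  0.62 -0.35  2.12]
tilt deg 30.7 az -34.3 q1 8.2
nut tilt 29.5 lean az -26.6 nut origin arbor mm [-2.1 -2.7 40.2] nut axis arbor [0.014 0.08  0.997]
[101.5, 45.0, 52.0, -4.0, -4.0]
[101.2, 44.0, 52.0, -4.0, -2.0]
[99.2, 46.0, 54.0, -4.0, -6.0]
[97.8, 44.0, 54.0, -4.0, -2.0]
```

Request:
send_rows --travel '[[-0.009,-0.03,0],[-0.009,-0.03,0],[-0.009,-0.03,0],[-0.009,-0.03,0],[0,0,0]]' --twist '[-1,-1,-1,-1,0]'

```text
time: 37.93
position: [0.5558, 0.0421, 0.1962]
tool_rot: [2.615, 0.063, 0.726]
contact_force: [-26.1, 11.2, 25.6]
finger_gap: 0.636
grip_force: 85.9
```

```bash
python3 st.py; python3 nutfit.py n7|tail -4
```

```text
t 37.93 arbor-frame mm [-4.1 -4.8 55.7] toolz [-0.084 -0.307 -0.948] tooly [ 0.905 -0.421  0.056] F [-11.7   3.   36.3] M [-0.31  3.78 -1.27] gap 0.636 grip 86.0
pos [0.5558 0.0421 0.1962] rot [2.615 0.063 0.726] q [ 0.2   0.07 -0.45  0.82 -0.48  2.54]
tilt deg 30.3 az -54.6 q1 11.5
nut tilt 29.2 lean az -46.7 nut origin arbor mm [-5.1 -8.3 41.9] nut axis arbor [0.069 0.24  0.968]
[83.7, 46.0, 36.0, -6.0, -6.0]
[83.5, 43.0, 38.0, -6.0, 0.0]
[82.3, 45.0, 36.0, -6.0, -4.0]
[81.6, 44.0, 36.0, -6.0, -2.0]
```

Request:
send_rows --travel '[[0,0,0],[0,0,0],[0,0,0],[0,0,0],[0,0,0]]' --twist '[0,0,0,0,0]' --hand 1.0

```text
time: 38.4
position: [0.5587, 0.0389, 0.1948]
tool_rot: [2.608, 0.059, 0.722]
contact_force: [-0.9, 0.9, -0.0]
finger_gap: 0.998
grip_force: 0.0
```

Request:
send_rows --travel '[[0.02,0.03,0.02],[0.02,0.03,0.02],[0.02,0.03,0.02],[0.02,0.03,0.02],[0.02,0.03,0.02],[0.01,0.03,0.02],[-0.239,0.074,0.433],[-0.239,0.074,0.433],[-0.239,0.074,0.433],[-0.239,0.074,0.433],[0,0,0],[0,0,0]]' --twist '[1,1,1,1,1,0.8,0,0,0,0,0,0]'

```text
time: 39.4
position: [0.5338, 0.0533, 0.2514]
tool_rot: [2.606, 0.058, 1.228]
contact_force: [0.1, -0.3, 0.2]
finger_gap: 0.997
grip_force: 0.0
```

```bash
python3 st.py; python3 nutfit.py n8|tail -4
python3 - <<'E'
import numpy as np,cv2
from h import *
d=np.load("n8.npz"); im=d["im"]; c=(r.camera_info("wrist"),d["T"])
S=np.array([.5872,.0374,.15]);az=np.radians(-17.2)
a=np.array([-np.cos(az)*.5,-np.sin(az)*.5,.866]); x=np.array([np.cos(az)*.866,np.sin(az)*.866,.5]); y=np.cross(a,x)
o=proj(c,[S+a*.05])[0]; u0,v0=int(max(0,min(o[0]-90,380))),int(max(0,min(o[1]-75,270)))
A=cv2.resize(im[v0:v0+150,u0:u0+180,::-1],None,fx=4.4,fy=4,interpolation=2); A=cv2.resize(im[v0:v0+140,u0:u0+180,::-1],None,fx=4.2,fy=4.2,interpolation=2)
t=np.arange(0,6.28,.08)
for R,z,col in((.0575,.012,(0,0,255)),(.0375,.049,(0,255,0)),(.0375,.0527,(0,255,255)),(.013,.066,(255,0,255)),(.03175,.082,(255,0,0))):
    for p in proj(c,S+a*z+R*(np.cos(t)[:,None]*x+np.sin(t)[:,None]*y)): cv2.circle(A,(int((p[0]-u0)*4.2),int((p[1]-v0)*4.2)),1,col,-1)
cv2.imwrite("pics/n8z.png",A)
E
```

```text
t 39.4 arbor-frame mm [  2.5  -0.6 115.7] toolz [ 0.01  -0.071 -0.997] tooly [ 1.    -0.007  0.011] F [ 0.2 -0.2  0.1] M [0.08 0.49 0.  ] gap 0.997 grip 0.0
pos [0.5338 0.0533 0.2514] rot [2.606 0.058 1.228] q [ 0.13 -0.17 -0.57  0.71 -0.28  1.96]
tilt deg 30.8 az -25.2 q1 7.4
nut tilt 29.7 lean az -17.4 nut origin arbor mm [  2.4  -0.6 101.5] nut axis arbor [0.005 0.002 1.   ]
[72.0, 37.0, 40.0, 2.0, -6.0]
[71.4, 37.0, 42.0, 2.0, -6.0]
[71.4, 37.0, 40.0, 6.0, -2.0]
[71.0, 36.0, 42.0, 0.0, -6.0]
```

View pics/n8z.png

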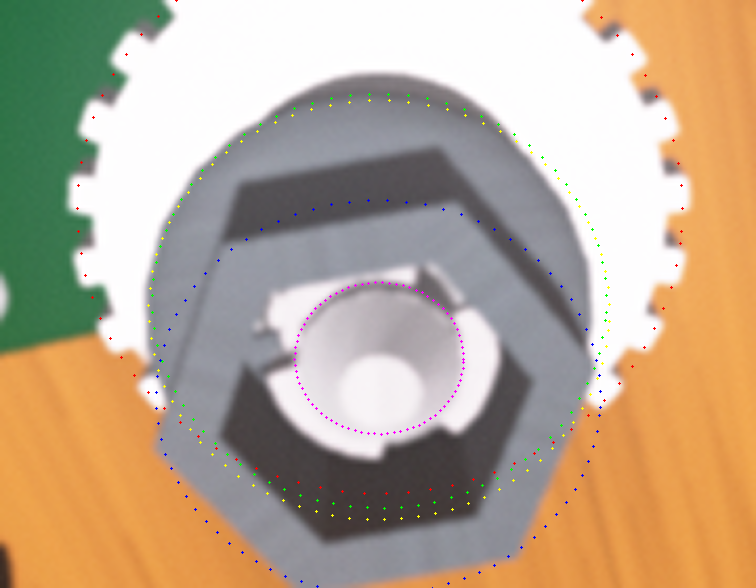

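Run:
```python
import numpy as np,cv2
from h import *
d=np.load("n8.npz"); c=(r.camera_info("wrist"),d["T"]); i,T=c
S=np.array([.5872,.0374,.15]);az=np.radians(-17.2)
a=np.array([-np.cos(az)*.5,-np.sin(az)*.5,.866]); x=np.array([np.cos(az)*.866,np.sin(az)*.866,.5]); y=np.cross(a,x); M=np.c_[x,y,a]
o=proj(c,[S+a*.05])[0]; u0,v0=int(max(0,min(o[0]-90,380))),int(max(0,min(o[1]-75,270)))
px=np.array([[595,345],[460,200],[222,240],[155,450],[310,588],[520,555]],float)/4.2+[u0,v0]
K=np.array([[i["fx"],0,i["cx"]],[0,i["fy"],i["cy"]],[0,0,1]]); F=np.diag([1,-1,-1.])
# image ccw order (right, top-right, ...) viewed from +z: ccw about a
ob=np.array([[.03175*np.cos(k*np.pi/3),.03175*np.sin(k*np.pi/3),0] for k in range(6)])
n,rv,tv,e=cv2.solvePnPGeneric(ob,px,K,None,flags=cv2.SOLVEPNP_IPPE)
for R_,t_,ee in zip(rv,tv,e):
    Rw=T[:3,:3]@F@cv2.Rodrigues(R_)[0]; tw=T[:3,:3]@F@t_[:,0]+T[:3,3]
    print("err",ee,"top ctr arbor mm",np.round((tw-S)@M*1000,1),"axis",np.round(M.T@Rw[:,2],3),"x",np.round(M.T@Rw[:,0],2))
# axis-constrained fit: z, ang, dx, dy
from scipy.optimize import least_squares
def f(p):
    an=p[3]+np.arange(6)*np.pi/3
    P=S+M@p[:3]+.03175*(np.cos(an)[:,None]*x+np.sin(an)[:,None]*y); return (proj(c,P)-px).ravel()
b=min((least_squares(f,[0,0,.082,g]) for g in np.arange(-3,3,.5)),key=lambda q:q.cost)
print(np.round(b.x[:3]*1000,1),np.degrees(b.x[3]),np.sqrt(2*b.cost/6))
# same for wheel-disc reference? nose circle check skipped
```

```text
err [1.14173049] top ctr arbor mm [ 0.   2.8 84.8] axis [0.089 0.077 0.993] x [ 0.98  0.17 -0.1 ]
err [2.54975526] top ctr arbor mm [-0.3  5.  84.8] axis [-0.07   0.782  0.62 ] x [ 0.98  0.17 -0.1 ]
[-0.1  3.8 87.1] -348.90939583176 2.295410506462708
```

```bash
cat > pose6.py <<'E'
from st import *
import sys
from scipy.optimize import minimize
def edges(c,G,body):
    def sc(p):
        Rn=M@Rot.from_rotvec([p[3],p[4],0]).as_matrix()@Rot.from_euler('z',p[5]).as_matrix(); o=S+M@(p[:3]/1000)
        q=proj(c,o+body@Rn.T)
        return -cv2.remap(G,q[:,0].astype(np.float32)[None],q[:,1].astype(np.float32)[None],cv2.INTER_LINEAR)[0].mean()
    return sc
def hexbody():
    P=[]
    for k in range(6):
        n=k*np.pi/3
        for u in np.linspace(-.0155,.0155,15): P.append([.0275*np.cos(n)-u*np.sin(n),.0275*np.sin(n)+u*np.cos(n),.04])
    for t in np.linspace(0,2*np.pi,60): P.append([.0375*np.cos(t),.0375*np.sin(t),.007])
    return np.array(P)
def run(tag):
    d=np.load(tag+".npz"); c=(r.camera_info("wrist"),d["T"]); g0=cv2.cvtColor(d["im"],cv2.COLOR_RGB2GRAY).astype(np.float32)
    best=None
    Gs=[]
    for bl in(3,0.8):
        g=cv2.GaussianBlur(g0,(0,0),bl); G=np.hypot(cv2.Sobel(g,cv2.CV_32F,1,0),cv2.Sobel(g,cv2.CV_32F,0,1)); Gs.append(np.minimum(G,np.percentile(G,97)))
    B=hexbody(); c0=[]
    for z in(40,44,48,54):
        for an in np.radians(np.arange(0,60,10)):
            p=np.array([0,0,z,0,0,an]); sc=edges(c,Gs[0],B)
            m=minimize(sc,p,method='Nelder-Mead',options=dict(initial_simplex=np.vstack([p]+[p+d_ for d_ in np.diag([2,2,4,.08,.08,.12])]),maxiter=300)); c0.append((m.fun,m.x))
    c0.sort(key=lambda q:q[0])
    for f,p in c0[:4]:
        m=minimize(edges(c,Gs[1],B),p,method='Nelder-Mead',options=dict(initial_simplex=np.vstack([p]+[p+d_ for d_ in np.diag([1,1,1.5,.04,.04,.05])]),maxiter=600))
        print(round(m.fun,1),"origin",np.round(m.x[:3],1),"axis tilt deg",np.round(np.degrees(m.x[3:5]),1),"ang",round(np.degrees(m.x[5])%60,1))
run(sys.argv[1])
E
python3 pose6.py n8|tail -4
```

```text
-108.4 origin [-2.  -2.2 41.4] axis tilt deg [-34.8  -1.1] ang 41.7
-108.8 origin [-2.  -2.3 41.5] axis tilt deg [-35.   -1.2] ang 42.4
-106.6 origin [-2.1 -1.9 42.6] axis tilt deg [-33.6   0.1] ang 35.6
-111.2 origin [-5.9  0.6 27.9] axis tilt deg [ 8.5 16. ] ang 33.8
```

Request:
send_rows --travel '[[0.09,-0.005,-0.175],[0.09,-0.005,-0.175],[0.09,-0.005,-0.175],[0.09,-0.005,-0.175],[0.09,-0.005,-0.175],[0.09,-0.005,-0.175],[0.09,-0.005,-0.175],[0.09,-0.005,-0.175],[0.09,-0.005,-0.175],[0.09,-0.005,-0.17],[0,0,0],[0,0,0]]' --twist '[0.95,0.95,0.95,0.95,0.95,0.95,0.95,0.95,0.95,0.95,0,0]'

```text
time: 40.45
position: [0.5598, 0.0511, 0.1965]
tool_rot: [2.611, 0.056, 2.054]
contact_force: [-0.8, 0.6, 0.4]
finger_gap: 0.997
grip_force: 0.0
```

Request:
send_rows --travel '[[0,0,0],[0,0,0],[0,0,0],[0,0,0],[0,0,0]]' --twist '[0,0,0,0,0]' --hand 0.62 --squeeze 20

```text
time: 40.87
position: [0.5591, 0.0518, 0.1981]
tool_rot: [2.61, 0.059, 2.057]
contact_force: [-4.7, -2.1, 3.0]
finger_gap: 0.683
grip_force: 20.5
```

Request:
send_rows --travel '[[-0.0045,-0.032,-0.009],[-0.0045,-0.032,-0.009],[-0.0045,-0.032,-0.009],[-0.0045,-0.032,-0.009],[-0.0045,-0.032,-0.009],[-0.0045,-0.032,-0.009],[-0.0045,-0.032,-0.009],[-0.0045,-0.032,-0.009],[0,0,0]]' --twist '[-1,-1,-1,-1,-1,-1,-1,-1,0]'

```text
time: 41.62
position: [0.5591, 0.0462, 0.1975]
tool_rot: [2.607, 0.057, 1.359]
contact_force: [-8.1, 1.1, 9.5]
finger_gap: 0.637
grip_force: 19.9
```

```bash
python3 st.py; python3 nutfit.py n9|tail -3
```

```text
t 41.62 arbor-frame mm [-1.7  0.1 55.8] toolz [ 0.014 -0.004 -1.   ] tooly [0.994 0.105 0.013] F [-2.2 -1.4 12.3] M [-0.15  1.06 -0.12] gap 0.637 grip 20.0
pos [0.5591 0.0462 0.1975] rot [2.607 0.057 1.359] q [ 0.06 -0.1  -0.64  0.53 -0.19  1.78]
tilt deg 30.8 az -17.6 q1 3.7
nut tilt 29.7 lean az -9.9 nut origin arbor mm [-1.9  1.  41.6] nut axis arbor [ 0.009 -0.063  0.998]
[83.4, 46.0, 8.0, -4.0, -6.0]
[80.1, 45.0, 6.0, -4.0, -4.0]
[78.0, 47.0, 4.0, -4.0, -6.0]
```

Request:
send_rows --travel '[[0,0,0],[0,0,0],[0,0,0]]' --twist '[0,0,0]' --hand 0.55 --squeeze 60

```text
time: 41.92
position: [0.5591, 0.0461, 0.1977]
tool_rot: [2.607, 0.055, 1.362]
contact_force: [-8.6, 3.1, 9.3]
finger_gap: 0.636
grip_force: 60.5
```

Request:
send_rows --travel '[[-0.003,-0.03,-0.006],[-0.003,-0.03,-0.006],[0,0,0]]' --twist '[-1,-1,0]'

```text
time: 42.17
position: [0.5588, 0.0463, 0.198]
tool_rot: [2.609, 0.053, 1.188]
contact_force: [-16.9, 8.4, 18.1]
finger_gap: 0.633
grip_force: 63.4
```

```bash
python3 st.py|head -2; python3 nutfit.py n10|tail -2
```

```text
t 42.17 arbor-frame mm [-1.7  0.1 56.5] toolz [ 0.005 -0.087 -0.996] tooly [ 0.999 -0.044  0.009] F [-7.1  3.  25. ] M [ 0.68  1.9  -0.35] gap 0.633 grip 63.0
pos [0.5588 0.0463 0.198 ] rot [2.609 0.053 1.188] q [ 0.11 -0.07 -0.6   0.58 -0.29  1.99]
[86.8, 41.0, 0.0, -6.0, -6.0]
[85.2, 41.0, 56.0, -6.0, -6.0]
```

Request:
send_rows --travel '[[-0.024,0.007,0.043],[-0.024,0.007,0.043],[-0.024,0.007,0.043],[0,0,0]]' --twist '[0,0,0,0]'

```text
time: 42.55
position: [0.5579, 0.0457, 0.1991]
tool_rot: [2.608, 0.052, 1.189]
contact_force: [7.9, 3.5, -8.9]
finger_gap: 0.631
grip_force: 68.2
```

```bash
python3 st.py
```

```text
t 42.55 arbor-frame mm [-1.8 -0.7 57.7] toolz [ 0.006 -0.086 -0.996] tooly [ 0.999 -0.044  0.009] F [  1.2   5.7 -11. ] M [ 1.86  0.13 -0.  ] gap 0.631 grip 68.0
pos [0.5579 0.0457 0.1991] rot [2.608 0.052 1.189] q [ 0.11 -0.07 -0.6   0.58 -0.28  1.98]
tilt deg 30.7 az -26.9 q1 6.5
nut tilt 29.6 lean az -19.1 nut origin arbor mm [-1.9 -0.9 43.5] nut axis arbor [0.007 0.017 1.   ]
```

Request:
send_rows --travel '[[0.024,-0.007,-0.043],[0.02,-0.006,-0.035],[0,0,0]]' --twist '[0,0,0]' --hand 0.72

```text
time: 42.8
position: [0.558, 0.0426, 0.1972]
tool_rot: [2.608, 0.059, 1.185]
contact_force: [-0.1, -0.0, 0.2]
finger_gap: 0.72
grip_force: 0.0
```

Request:
send_rows --travel '[[0,0,0],[0,0,0],[0,0,0],[-0.0045,-0.032,-0.009],[-0.0045,-0.032,-0.009],[-0.0045,-0.032,-0.009],[-0.0045,-0.032,-0.009],[0,0,0]]' --twist '[0,0,0,-1,-1,-1,-1,0]' --hand 0.6 --squeeze 30

```text
time: 43.47
position: [0.5572, 0.0418, 0.197]
tool_rot: [2.613, 0.057, 0.838]
contact_force: [-11.8, 9.2, 12.3]
finger_gap: 0.64
grip_force: 32.7
```

```bash
python3 st.py|head -1; python3 nutfit.py n11|tail -2
```

```text
t 43.47 arbor-frame mm [-2.4 -4.7 55.7] toolz [-0.052 -0.256 -0.965] tooly [ 0.941 -0.336  0.038] F [-5.9  5.3 17.6] M [ 0.67  2.   -0.44] gap 0.64 grip 33.0
[90.0, 42.0, 42.0, -6.0, 0.0]
[90.0, 38.0, 40.0, -6.0, 6.0]
```

Request:
send_rows --travel '[[0,0,0],[0,0,0],[0,0,0],[0,0,0]]' --twist '[0,0,0,0]' --hand 1.0

```text
time: 43.85
position: [0.5576, 0.0385, 0.1961]
tool_rot: [2.608, 0.059, 0.835]
contact_force: [0.1, -0.1, 1.2]
finger_gap: 1.007
grip_force: 0.0
```

Request:
send_rows --travel '[[0.007,0.033,0],[0.007,0.033,0],[0.007,0.033,0],[0.007,0.033,0],[0.007,0.033,0],[0.007,0.033,0],[0.007,0.033,0],[0.007,0.033,0],[0.007,0.033,0],[0.007,0.033,0],[0.007,0.033,0],[0.007,0.033,0],[0.007,0.033,0],[0.007,0.033,0],[0,0,0]]' --twist '[1,1,1,1,1,1,1,1,1,1,1,1,1,1,0]'

```text
time: 45.1
position: [0.5613, 0.0509, 0.1963]
tool_rot: [2.608, 0.059, 2.056]
contact_force: [0.4, -1.4, 0.7]
finger_gap: 0.999
grip_force: 0.0
```

```bash
python3 st.py|head -1; python3 nutfit.py n12|tail -2
```

```text
t 45.1 arbor-frame mm [-1.8  5.3 54.4] toolz [-0.087  0.324 -0.942] tooly [0.763 0.63  0.146] F [ 1.  -1.2  0.2] M [-0.3   0.35  0.18] gap 0.999 grip 0.0
[72.0, 48.0, 38.0, -6.0, -2.0]
[71.8, 54.0, 4.0, -6.0, -2.0]
```

Request:
send_rows --travel '[[0,0,0],[0,0,0],[0,0,0],[0,0,0],[-0.0045,-0.032,-0.009],[-0.0045,-0.032,-0.009],[-0.0045,-0.032,-0.009],[-0.0045,-0.032,-0.009],[0,0,0]]' --twist '[0,0,0,0,-1,-1,-1,-1,0]' --hand 0.6 --squeeze 30

```text
time: 45.9
position: [0.5599, 0.0503, 0.1954]
tool_rot: [2.607, 0.058, 1.709]
contact_force: [-1.8, -0.9, 1.3]
finger_gap: 0.643
grip_force: 32.0
```

```bash
python3 st.py|head -1; python3 nutfit.py n13|tail -2
```

```text
t 45.9 arbor-frame mm [-3.2  4.3 54.3] toolz [-0.012  0.171 -0.985] tooly [0.918 0.392 0.057] F [-0.6 -1.4  1.9] M [-0.04  0.7  -0.  ] gap 0.643 grip 32.0
[72.3, 53.0, 20.0, -4.0, 6.0]
[71.6, 56.0, 24.0, -6.0, 6.0]
```

Request:
send_rows --travel '[[-0.0045,-0.032,-0.009],[-0.0045,-0.032,-0.009],[-0.0045,-0.032,-0.009],[-0.0045,-0.032,-0.009],[0,0,0]]' --twist '[-1,-1,-1,-1,0]'

```text
time: 46.37
position: [0.5605, 0.0457, 0.1949]
tool_rot: [2.607, 0.059, 1.361]
contact_force: [-1.3, -0.7, 3.1]
finger_gap: 0.643
grip_force: 32.2
```

```bash
python3 st.py|head -1; python3 nutfit.py n14|tail -2
```

```text
t 46.37 arbor-frame mm [-1.7  0.1 52.9] toolz [ 0.014 -0.004 -1.   ] tooly [0.994 0.107 0.013] F [ 0.7 -1.   3.2] M [ 0.07  0.46 -0.15] gap 0.643 grip 32.0
[79.8, 53.0, 6.0, -4.0, 6.0]
[79.6, 57.0, 10.0, -6.0, 0.0]
```

Request:
send_rows --travel '[[0.03,-0.01,-0.055],[0.03,-0.01,-0.055],[0,0,0],[0,0,0]]' --twist '[0,0,0,0]' --hand 0.5 --squeeze 80

```text
time: 46.75
position: [0.5612, 0.0439, 0.1934]
tool_rot: [2.607, 0.059, 1.362]
contact_force: [-17.2, -0.1, 20.1]
finger_gap: 0.63
grip_force: 86.4
```

```bash
python3 st.py|head -1
```

```text
t 46.75 arbor-frame mm [-1.5 -1.5 51. ] toolz [ 0.014 -0.004 -1.   ] tooly [0.994 0.109 0.014] F [-4.1 -5.2 25.6] M [-0.28  1.63  0.12] gap 0.63 grip 86.0
```

Request:
send_rows --travel '[[-0.03,0.01,0.055],[-0.03,0.01,0.055],[-0.032,0.01,0.058],[-0.032,0.01,0.058],[-0.032,0.01,0.058],[0,0,0]]' --twist '[0,0,0,0,0,0]'

```text
time: 47.25
position: [0.5591, 0.0445, 0.1959]
tool_rot: [2.607, 0.058, 1.359]
contact_force: [34.9, -7.5, -32.7]
finger_gap: 0.629
grip_force: 99.8
```

```bash
python3 st.py|head -1
```

```text
t 47.25 arbor-frame mm [-2.1 -1.6 54.2] toolz [ 0.014 -0.005 -1.   ] tooly [0.994 0.105 0.013] F [ 14.5   3.1 -46.2] M [ 1.03 -2.05  0.09] gap 0.629 grip 100.0
```

Request:
send_rows --travel '[[0.032,-0.01,-0.058],[0.032,-0.01,-0.058],[0.032,-0.01,-0.058],[-0.003,-0.03,0],[-0.003,-0.03,0],[-0.003,-0.03,0],[0,0,0]]' --twist '[0,0,0,-1,-1,-1,0]'

```text
time: 47.83
position: [0.5596, 0.0432, 0.1947]
tool_rot: [2.609, 0.058, 1.098]
contact_force: [-4.8, -1.4, 6.1]
finger_gap: 0.626
grip_force: 107.1
```

```bash
python3 st.py|head -1
```

```text
t 47.83 arbor-frame mm [-2.  -2.6 52.8] toolz [-0.004 -0.136 -0.991] tooly [ 0.993 -0.119  0.012] F [-0.6 -2.8  7.4] M [ 0.52  0.52 -0.39] gap 0.626 grip 107.0
```

Request:
send_rows --travel '[[-0.0045,-0.032,-0.009],[-0.0045,-0.032,-0.009],[-0.0045,-0.032,-0.009],[0,0,0]]' --twist '[-1,-1,-1,0]'

```text
time: 48.17
position: [0.5577, 0.0409, 0.1945]
tool_rot: [2.612, 0.06, 0.838]
contact_force: [-15.3, 4.3, 17.7]
finger_gap: 0.631
grip_force: 112.5
```

```bash
python3 st.py|head -1
```

```text
t 48.17 arbor-frame mm [-3.  -5.3 53.1] toolz [-0.053 -0.259 -0.964] tooly [ 0.942 -0.334  0.038] F [-4.9 -0.4 23.3] M [ 0.17  2.09 -0.98] gap 0.631 grip 112.0
```

Request:
send_rows --travel '[[0,0,0],[0,0,0],[0,0,0],[0,0,0]]' --twist '[0,0,0,0]' --hand 1.0

```text
time: 48.5
position: [0.5584, 0.039, 0.1927]
tool_rot: [2.609, 0.059, 0.836]
contact_force: [-0.3, 0.0, 0.1]
finger_gap: 1.001
grip_force: 0.0
```

Request:
send_rows --travel '[[0.007,0.033,0],[0.007,0.033,0],[0.007,0.033,0],[0.007,0.033,0],[0.007,0.033,0],[0.007,0.033,0],[0.007,0.033,0],[0.007,0.033,0],[0.007,0.033,0],[0.007,0.033,0],[0.007,0.033,0],[0.007,0.033,0],[0.007,0.033,0],[0.007,0.033,0],[0,0,0]]' --twist '[1,1,1,1,1,1,1,1,1,1,1,1,1,1,0]'

```text
time: 49.75
position: [0.5623, 0.0517, 0.1932]
tool_rot: [2.608, 0.059, 2.057]
contact_force: [0.7, -0.4, 0.6]
finger_gap: 0.998
grip_force: 0.0
```

```bash
python3 st.py|head -1; python3 nutfit.py n15|tail -2
```

```text
t 49.75 arbor-frame mm [-2.7  6.3 51.4] toolz [-0.088  0.324 -0.942] tooly [0.762 0.63  0.146] F [ 0.9 -0.2  0.1] M [-0.29  0.37  0.2 ] gap 0.998 grip 0.0
[78.9, 47.0, 44.0, 4.0, -6.0]
[78.8, 45.0, 44.0, 4.0, -4.0]
```

Request:
send_rows --travel '[[0,0,0],[0,0,0],[0,0,0],[0,0,0],[-0.0045,-0.032,-0.009],[-0.0045,-0.032,-0.009],[-0.0045,-0.032,-0.009],[0,0,0]]' --twist '[0,0,0,0,-1,-1,-1,0]' --hand 0.6 --squeeze 35

```text
time: 50.47
position: [0.563, 0.0506, 0.1954]
tool_rot: [2.602, 0.062, 1.791]
contact_force: [-3.7, -3.7, 8.9]
finger_gap: 0.651
grip_force: 36.1
```

```bash
python3 st.py|head -1
```

```text
t 50.47 arbor-frame mm [-0.7  5.4 52.9] toolz [-0.02   0.209 -0.978] tooly [0.887 0.454 0.079] F [ 2.4 -4.6  8.9] M [-0.55  0.35 -0.19] gap 0.651 grip 36.0
```

Request:
send_rows --travel '[[-0.0045,-0.032,-0.006],[-0.0045,-0.032,-0.006],[-0.0045,-0.032,-0.006],[0,0,0]]' --twist '[-1,-1,-1,0]'

```text
time: 50.8
position: [0.5621, 0.0498, 0.1948]
tool_rot: [2.603, 0.057, 1.533]
contact_force: [-7.0, 1.9, 10.7]
finger_gap: 0.643
grip_force: 34.4
```

```bash
python3 st.py|head -1
```

```text
t 50.8 arbor-frame mm [-1.6  4.4 52.6] toolz [ 0.011  0.086 -0.996] tooly [0.967 0.251 0.033] F [-0.9 -0.3 12.9] M [ 0.15  0.63 -0.1 ] gap 0.643 grip 34.0
```

Request:
send_rows --travel '[[-0.0045,-0.032,-0.006],[-0.0045,-0.032,-0.006],[-0.0045,-0.032,-0.006],[0,0,0]]' --twist '[-1,-1,-1,0]'

```text
time: 51.13
position: [0.5616, 0.0473, 0.1939]
tool_rot: [2.605, 0.055, 1.272]
contact_force: [-8.7, 3.2, 12.8]
finger_gap: 0.641
grip_force: 35.8
```

```bash
python3 st.py|head -1;  python3 nutfit.py n16|tail -2
```

```text
t 51.13 arbor-frame mm [-1.8  1.9 51.7] toolz [ 0.014 -0.047 -0.999] tooly [0.999 0.029 0.013] F [-1.6  0.5 15.7] M [ 0.37  0.82 -0.28] gap 0.641 grip 36.0
[82.6, 47.0, 2.0, -4.0, 6.0]
[82.1, 48.0, 2.0, -4.0, 6.0]
```

Request:
send_rows --travel '[[-0.0045,-0.032,-0.006],[-0.0045,-0.032,-0.006],[-0.0045,-0.032,-0.006],[-0.0045,-0.032,-0.006],[0,0,0]]' --twist '[-1,-1,-1,-1,0]'

```text
time: 51.6
position: [0.5607, 0.043, 0.1926]
tool_rot: [2.607, 0.056, 0.922]
contact_force: [-8.5, 3.7, 12.8]
finger_gap: 0.636
grip_force: 38.6
```

```bash
python3 st.py|head -1
```

```text
t 51.6 arbor-frame mm [-2.1 -2.5 50.4] toolz [-0.029 -0.22  -0.975] tooly [ 0.963 -0.267  0.032] F [-1.6  1.1 15.6] M [ 0.14  0.86 -0.37] gap 0.636 grip 39.0
```

Request:
send_rows --travel '[[0,0,0],[0,0,0],[0,0,0],[0,0,0],[-0.12,0.037,0.217],[-0.239,0.074,0.433],[-0.239,0.074,0.433],[-0.239,0.074,0.433]]' --twist '[0,0,0,0,0,0,0,0]' --hand 1.0

```text
time: 52.27
position: [0.5341, 0.0483, 0.2366]
tool_rot: [2.609, 0.059, 0.922]
contact_force: [-0.2, 0.1, 0.3]
finger_gap: 0.998
grip_force: 0.0
```

Request:
send_rows --travel '[[0.007,0.033,0],[0.007,0.033,0],[0.007,0.033,0],[0.007,0.033,0],[0.007,0.033,0],[0.007,0.033,0],[0.007,0.033,0],[0.007,0.033,0],[0.007,0.033,0],[0.007,0.033,0],[0.007,0.033,0],[0.007,0.033,0],[0.007,0.033,0],[0.007,0.033,0],[0,0,0]]' --twist '[1,1,1,1,1,1,1,1,1,1,1,1,1,1,0]'

```text
time: 53.52
position: [0.5384, 0.061, 0.2366]
tool_rot: [2.608, 0.059, 2.144]
contact_force: [0.0, -1.3, 0.4]
finger_gap: 0.999
grip_force: 0.0
```

```bash
python3 st.py|head -1; python3 nutfit.py n17|tail -2
```

```text
t 53.52 arbor-frame mm [ -3.1   8.1 101.8] toolz [-0.113  0.357 -0.927] tooly [0.713 0.679 0.175] F [ 0.6 -1.2  0.2] M [-0.27  0.33  0.11] gap 0.999 grip 0.0
[86.4, 48.0, 46.0, -2.0, -4.0]
[86.3, 49.0, 46.0, -2.0, -4.0]
```

Request:
send_rows --travel '[[0.239,-0.074,-0.433],[0.239,-0.074,-0.433],[0.239,-0.074,-0.433],[0.1,-0.03,-0.18],[0,0,0]]' --twist '[0,0,0,0,0]'

```text
time: 53.98
position: [0.5612, 0.0552, 0.1899]
tool_rot: [2.611, 0.056, 2.144]
contact_force: [-0.1, 0.1, -0.9]
finger_gap: 1.002
grip_force: 0.0
```

Request:
send_rows --travel '[[0,0,0],[0,0,0],[0,0,0],[0,0,0],[-0.0045,-0.032,-0.006],[-0.0045,-0.032,-0.006],[-0.0045,-0.032,-0.006],[-0.0045,-0.032,-0.006],[0,0,0]]' --twist '[0,0,0,0,-1,-1,-1,-1,0]' --hand 0.6 --squeeze 30

```text
time: 54.73
position: [0.5619, 0.0522, 0.1917]
tool_rot: [2.606, 0.058, 1.794]
contact_force: [5.4, -0.3, -5.1]
finger_gap: 0.637
grip_force: 38.0
```

```bash
python3 st.py|head -1; python3 nutfit.py n18|tail -2
```

```text
t 54.73 arbor-frame mm [-3.8  6.6 50.4] toolz [-0.025  0.212 -0.977] tooly [0.887 0.455 0.076] F [ 2.   1.3 -7.1] M [-0.05  0.46 -0.24] gap 0.637 grip 38.0
[60.9, 47.0, 52.0, -4.0, -6.0]
[60.8, 53.0, 38.0, -6.0, 6.0]
```

Request:
send_rows --travel '[[-0.003,-0.034,-0.012],[-0.003,-0.034,-0.012],[-0.003,-0.034,-0.012],[-0.003,-0.034,-0.012],[0,0,0]]' --twist '[-1,-1,-1,-1,0]'

```text
time: 55.2
position: [0.5631, 0.0475, 0.1919]
tool_rot: [2.604, 0.059, 1.445]
contact_force: [1.9, -3.9, 1.7]
finger_gap: 0.636
grip_force: 37.8
```

```bash
python3 st.py|head -1
```

```text
t 55.2 arbor-frame mm [-1.6  2.5 49.3] toolz [ 0.016  0.039 -0.999] tooly [0.984 0.178 0.023] F [ 3.4 -3.1  0. ] M [-0.21 -0.01 -0.38] gap 0.636 grip 38.0
```

Request:
send_rows --travel '[[-0.003,-0.034,-0.012],[-0.003,-0.034,-0.012],[-0.003,-0.034,-0.012],[-0.003,-0.034,-0.012],[0,0,0]]' --twist '[-1,-1,-1,-1,0]'

```text
time: 55.62
position: [0.5621, 0.0429, 0.1905]
tool_rot: [2.606, 0.059, 1.097]
contact_force: [-6.1, -3.2, 8.2]
finger_gap: 0.644
grip_force: 40.6
```

```bash
python3 st.py|head -1; python3 nutfit.py n19|tail -2
```

```text
t 55.62 arbor-frame mm [-1.9 -2.2 47.9] toolz [-0.001 -0.138 -0.99 ] tooly [ 0.993 -0.119  0.016] F [-0.1 -4.9  9.5] M [-0.5   0.41 -0.27] gap 0.644 grip 41.0
[71.3, 42.0, 54.0, -6.0, -4.0]
[71.3, 40.0, 54.0, 0.0, -4.0]
```

Request:
send_rows --travel '[[0,0,0],[0,0,0],[0,0,0],[0,0,0],[0,0,0],[-0.12,0.037,0.217],[-0.239,0.074,0.433],[-0.239,0.074,0.433],[-0.239,0.074,0.433],[-0.239,0.074,0.433],[-0.239,0.074,0.433],[0,0,0],[0,0,0]]' --twist '[0,0,0,0,0,0,0,0,0,0,0,0,0]' --hand 1.0

```text
time: 56.75
position: [0.5221, 0.0554, 0.2608]
tool_rot: [2.606, 0.057, 1.098]
contact_force: [-0.0, -0.0, -0.4]
finger_gap: 0.999
grip_force: 0.0
```

```bash
python3 st.py|head -1; python3 nutfit.py n20|tail -2; python3 -c "
from bench import r
print(r.hand_in())"
```

```text
t 56.75 arbor-frame mm [ -3.1  -2.1 129.7] toolz [-0.001 -0.136 -0.991] tooly [ 0.993 -0.119  0.015] F [-0.2 -0.  -0.3] M [ 0.11  0.5  -0.11] gap 0.999 grip 0.0
[82.5, 40.0, 56.0, -2.0, 2.0]
[81.5, 44.0, 56.0, -2.0, 0.0]
the job is handed in; nothing more can be done
None
```

The job is handed in at 56.8 s, but I could not confirm that the nut's flange is down on the hub: the wheel is keyed and home, and the nut is held by its thread (it resisted a 46 N pull), but I turned it clockwise without feeling a clear stop. Its last measured height was about 40–44 mm, against 42 for seated, and the gripper is open and clear.

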